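Load the parts shaker, tighten the jar caps and switch on the loaded bays

ROBOT

A 7-joint arm with a two-finger parallel gripper is mounted at the origin on a cart in front of the work surface, level with it; the furniture and walls round the work are solid. World frame = base frame: x ahead of the robot, y to its left, z up, the work surface at z = 0. Lengths are in m, angles in rad, forces in N, time in s.
With the tool pointing down it reaches from about 0.4 to 0.85 m from the base axis. Payload 10.4 kg.
Tool frame: the origin (TCP) lies on the centre line of the jaws, within the pads' length; the fingertips stand 8 mm ahead of it and the grasp point (between the pads) lies 11 mm behind it; z points along the fingers, y is the direction in which the jaws open and shut (so a half turn about z gives the same grasp; the last joint's range is limited). The gripper opens to 85 mm and grips with 20 to 120 N. Pads are 22 mm wide; open, the fingers measure 114 mm over their backs; the gripper's body (76 mm by 85 mm) begins 54 mm behind the grasp point. The pads swing forward as they close: fully open they stand 13 mm farther back than shut.
Start: joints at [1.185, 0.332, -0.065, 1.46, 0.022, 1.35, -0.088], TCP at [0.222, -0.584, 0.209] pointing down, gripper open.
Joint ranges: [-2.6, 2.6], [-0.5, 2.12], [-1.47, 1.34], [0.16, 2.42], [-1.27, 4.41], [0.06, 2.06], [-2.6, 2.6]. Speed limits (rad/s): [2.22, 2.22, 2.79, 2.79, 3.14, 3.14, 3.14].

INTERFACE

Orientations are given as a unit quaternion [x, y, z, w].
In Python, from workcell import manip gives the robot as it stands.
- The arm moves only by the tool arm_command, never from a script. Its argument "targets" is text: rows parted by semicolons, each of 6 numbers parted by spaces: the shift along the tool's x, y, z in mm, then the turn, a rotation vector about the tool's x, y, z in rad. A call has 1 to 5 rows; each row shifts and turns the commanded pose from where the row before left it, along the tool's axes as they then stand; what a row does not reach is not made up. A row lasts 1/8 s, in which the tool goes at most 62.5 mm and 10.7 degrees, less where a joint would pass 70% of its speed; a pose out of reach is approached as far as the arm can. A call is refused whole if a number of a shift passes 62.5 or a number of a turn 0.188, either way. A call with a gripper value outside its range is refused whole. "grip" is the finger opening in mm, from 0 to 85.4, set as the call begins (left out, the last holds). The fingers move at their own pace and stop on an object; "squeeze" is the grip in N (left out, the last holds). Time passes only in rows, so rows that do not move let the fingers close. It gives the time, the measured TCP pose, the force and the opening at its end, in the units of the state.
- manip.get_obs(): the state, without advancing time (a new reading comes with each control period).
- manip.camera(name): name is "scene" or "top" or "wrist"; returns a dict with "frame" (420x560x3 uint8, red, green, blue), "vertical_fov" (degrees; the focal length in pixels is half the picture's height over the tangent of half this angle, whatever the lens; pixels are square), "cx", "cy" (the principal point, pixels), "distortion" ([k1, k2, p1, p2, k3] as OpenCV has them; the pictures are not rectified), "rvec" (rotation vector, rad) and "tvec" (3), from world to camera coordinates, as OpenCV has them. Camera axes: x right, y down, z forward; pixel columns grow to the right and rows downward; lengths in m; the calibration is good to about 2 mm. A picture is of the moment at which its call begins. There is no depth.
- manip.hand_in(): hands the job in, once; it reports no verdict.
Trained networks look in a picture, given as the dict that the camera call returned (one of the last four; its "shot" number tells which), for a name from the list of things; names that differ only in an ending like _2 or _b are one class to them, and where a whole thing is asked for, a point or a joint stands for the part that bears it (a point fixed in the world has none). Each returns a list of dicts, best first, with "p" (0 to 1); they miss things now and then, are a little off and sometimes report something else, mostly with a low value. They report only what shows in the picture. A call takes as long as a camera call.
- manip.search_frame(picture, name): "xyz" ([x, y, z] in m, in the coordinates of the camera as it stood for that picture, good to about 4 mm: the middle of the surface that is visible of it).
The state is a dict: "clock": time; "joint_pos": joint angles; "joint_velocities": joint speeds; "tau": joint torques, N m; "position": TCP position; "ee_rot": TCP orientation; "ft_force": force on the tool from outside, world axes, zero at the start; "torque": the same for the moment, N m; "grip_width": opening from 0.0 (shut) to 1.0 (fully open).
Only numpy, scipy, OpenCV 4.12 (cv2) and the standard library are available. Lean on these libraries where they do the work, as an engineer would, in place of code of your own. Each camera call takes 0.05 s, during which the arm holds its last target.

TASK

Get the parts shaker going: stand each jar that is on the bench upright in the bay of its cap's colour, fully down, filling the bays in the order of their pips (red, yellow, green, blue; skip a colour that is not there). With the jars in their bays, screw every cap fully home (clockwise, black line over the jar's black mark), and only when all are tight flip on, towards the bays, the toggle of each loaded bay, leaving the toggles of empty bays off. Leave the other things on the bench where they are.

Things in the scene. Friction and masses are not known exactly. Their poses are not given: they have to be found in the camera images.
- shaker: Grey bench parts-shaker, fixed; origin at bench level under the middle of its four bays, x pointing away from its toggles, y left, z up. Housing 28 mm high, from x -180 to +90 mm, y -100 to +100 mm; an aluminium plate 172 x 172 mm about the origin, top 57 mm up, holds the four bays. Toggles: a tight row at x -137 mm, 34 mm apart, left to right red, yellow, green, blue.
- bay_red (a point): Centre of the floor of bay 1 (red strip, far left), 41 mm above the bench; axes as the shaker's. The bay is a square pocket 56 x 56 mm, 16 mm deep, sides along x and y, bays 84 mm apart; on its outer rim a red strip with white pips, 1 in number. A jar standing in it has its middle 36 mm above this point. A tall pail of tools stands left of the shaker, at about x 0.53 to 0.67, y 0.08 to 0.22 m: carry round it.
- bay_yellow (a point): Centre of the floor of bay 2 (yellow strip, far right), 41 mm above the bench; axes as the shaker's. The bay is a square pocket 56 x 56 mm, 16 mm deep, sides along x and y, bays 84 mm apart; on its outer rim a yellow strip with white pips, 2 in number. A jar standing in it has its middle 36 mm above this point.
- bay_green (a point): Centre of the floor of bay 3 (green strip, near left), 41 mm above the bench; axes as the shaker's. The bay is a square pocket 56 x 56 mm, 16 mm deep, sides along x and y, bays 84 mm apart; on its outer rim a green strip with white pips, 3 in number. A jar standing in it has its middle 36 mm above this point.
- bay_blue (a point): Centre of the floor of bay 4 (blue strip, near right), 41 mm above the bench; axes as the shaker's. The bay is a square pocket 56 x 56 mm, 16 mm deep, sides along x and y, bays 84 mm apart; on its outer rim a blue strip with white pips, 4 in number. A jar standing in it has its middle 36 mm above this point.
- jar_red_mid (a point): Middle (36 mm above the underside) of the clear jar with the red cap, 0.22 kg; z up. May be absent. Square body 50 x 50 x 50 mm (sides along x and y), above it a round fluted captive screw cap 46 mm across, from 52 to 72 mm above the underside. It can be lifted by cap or body. Black mark on the shoulder at its +x side.
- cap_red (a joint): Angle of the red cap on its jar, rad: 0 = screwed fully home against its stop (black line on the cap over the black mark on the jar), positive = unscrewed by so much, anticlockwise seen from above; up to 2.6. Tighten clockwise. Stays where it is left; friction 0.06 N m. It does not rise. A jar on the open bench turns with its cap; a bay keeps it from turning.
- jar_yellow_mid (a point): Middle (36 mm above the underside) of the clear jar with the yellow cap, 0.22 kg; z up. May be absent. Square body 50 x 50 x 50 mm (sides along x and y), above it a round fluted captive screw cap 46 mm across, from 52 to 72 mm above the underside. It can be lifted by cap or body. Black mark on the shoulder at its +x side.
- cap_yellow (a joint): Angle of the yellow cap on its jar, rad: 0 = screwed fully home against its stop (black line on the cap over the black mark on the jar), positive = unscrewed by so much, anticlockwise seen from above; up to 2.6. Tighten clockwise. Stays where it is left; friction 0.06 N m. It does not rise. A jar on the open bench turns with its cap; a bay keeps it from turning.
- jar_green_mid (a point): Middle (36 mm above the underside) of the clear jar with the green cap, 0.22 kg; z up. May be absent. Square body 50 x 50 x 50 mm (sides along x and y), above it a round fluted captive screw cap 46 mm across, from 52 to 72 mm above the underside. It can be lifted by cap or body. Black mark on the shoulder at its +x side.
- cap_green (a joint): Angle of the green cap on its jar, rad: 0 = screwed fully home against its stop (black line on the cap over the black mark on the jar), positive = unscrewed by so much, anticlockwise seen from above; up to 2.6. Tighten clockwise. Stays where it is left; friction 0.06 N m. It does not rise. A jar on the open bench turns with its cap; a bay keeps it from turning.
- jar_blue_mid (a point): Middle (36 mm above the underside) of the clear jar with the blue cap, 0.22 kg; z up. May be absent. Square body 50 x 50 x 50 mm (sides along x and y), above it a round fluted captive screw cap 46 mm across, from 52 to 72 mm above the underside. It can be lifted by cap or body. Black mark on the shoulder at its +x side.
- cap_blue (a joint): Angle of the blue cap on its jar, rad: 0 = screwed fully home against its stop (black line on the cap over the black mark on the jar), positive = unscrewed by so much, anticlockwise seen from above; up to 2.6. Tighten clockwise. Stays where it is left; friction 0.06 N m. It does not rise. A jar on the open bench turns with its cap; a bay keeps it from turning.
- toggle_red (a joint): Toggle switch of the red bay, rad: 0 = off (leans 0.5 rad towards the front, away from the bays), 1.0 = on (leans 0.5 rad towards the bays). It stays where it is left and takes under 1 N at the tip.
- toggle_red_tip (a point): Centre of the red ball, 12 mm across, at the tip of that toggle. The lever is 8 mm thick and 36 mm long from its pivot, which lies 30 mm above the bench; it swings in the shaker's x-z plane.
- toggle_yellow (a joint): Toggle switch of the yellow bay, rad: 0 = off (leans 0.5 rad towards the front, away from the bays), 1.0 = on (leans 0.5 rad towards the bays). It stays where it is left and takes under 1 N at the tip.
- toggle_yellow_tip (a point): Centre of the yellow ball, 12 mm across, at the tip of that toggle. The lever is 8 mm thick and 36 mm long from its pivot, which lies 30 mm above the bench; it swings in the shaker's x-z plane.
- toggle_green (a joint): Toggle switch of the green bay, rad: 0 = off (leans 0.5 rad towards the front, away from the bays), 1.0 = on (leans 0.5 rad towards the bays). It stays where it is left and takes under 1 N at the tip.
- toggle_green_tip (a point): Centre of the green ball, 12 mm across, at the tip of that toggle. The lever is 8 mm thick and 36 mm long from its pivot, which lies 30 mm above the bench; it swings in the shaker's x-z plane.
- toggle_blue (a joint): Toggle switch of the blue bay, rad: 0 = off (leans 0.5 rad towards the front, away from the bays), 1.0 = on (leans 0.5 rad towards the bays). It stays where it is left and takes under 1 N at the tip.
- toggle_blue_tip (a point): Centre of the blue ball, 12 mm across, at the tip of that toggle. The lever is 8 mm thick and 36 mm long from its pivot, which lies 30 mm above the bench; it swings in the shaker's x-z plane.
- offcut: Flat wood offcut, 90 x 60 x 18 mm, lying on the bench; origin under its middle. Leave alone.
- wrench: Steel combination wrench, 164 x 27 x 5 mm, lying on the bench; origin under its middle. Leave alone.

How it is judged:
By the outcome, as a careful person would: the job done as asked, in the order asked, and still so for the second after the job is handed in, with the robot touching nothing.
Of jar_red, jar_yellow, jar_green, jar_blue only 2 to 3 are there at a start; the rules pass over those that are not, and their reading is None.
At some moment in a run one of jar_red, jar_yellow, jar_green, jar_blue may be knocked a few centimetres aside while the robot is not near it.
It also fails if it takes over 210 s, if anything falls off the work surface, if the arm or the gripper's body presses on something with over 40 N, if the wrist force passes 120 N, or if a joint passes its speed limit or range.

## Working session

There is one attempt and no reset: what is moved stays moved. The work goes in short steps, Python scripts to look and compute and a tool call to move; the robot and the scene stay as the last step left them, time stands still between calls to the robot, and variables do not carry over. Pictures are saved under pics/ and viewed, and the job is handed in when it is done.

Besides the shell and the picture viewer there is one more tool, called after "Emit:" as name(argument=value, ...) on one line, values as JSON. arm_command: Moves the arm, as the interface text tells. Its arguments: {"type":"object","properties":{"targets":{"type":"string"},"grip":{"type":"number"},"squeeze":{"type":"number"}},"required":["targets"]}

```bash
ls; mkdir -p pics
cat > h.py <<'E'
import numpy as np, cv2, json
from scipy.spatial.transform import Rotation as R
from workcell import manip
def K(c):
    h=c["frame"].shape[0]; f=h/2/np.tan(np.radians(c["vertical_fov"])/2)
    return np.array([[f,0,c["cx"]],[0,f,c["cy"]],[0,0,1]])
def shot(name,fn=None):
    c=manip.camera(name)
    if fn: cv2.imwrite("pics/"+fn,c["frame"][:,:,::-1])
    return c
def RT(c): return cv2.Rodrigues(np.array(c["rvec"],float))[0], np.array(c["tvec"],float).ravel()
def c2w(c,p):
    r,t=RT(c); return r.T@(np.array(p)-t)
def proj(c,P):
    return cv2.projectPoints(np.array(P,float).reshape(-1,1,3),np.array(c["rvec"],float),np.array(c["tvec"],float),K(c),np.array(c["distortion"],float))[0].reshape(-1,2)
def pix(c,uv,z):
    u=cv2.undistortPoints(np.array(uv,float).reshape(-1,1,2),K(c),np.array(c["distortion"],float)).reshape(-1,2)
    r,t=RT(c); o=-r.T@t
    out=[]
    for a in u:
        d=r.T@np.array([a[0],a[1],1]); out.append(o+d*(z-o[2])/d[2])
    return np.array(out)
def find(c,n,k=2):
    res=manip.search_frame(c,n)[:k]
    return [(round(x["p"],2),np.round(c2w(c,x["xyz"]),4).tolist()) for x in res]
def st():
    o=manip.get_obs(); print("t",round(o["clock"],3),"pos",np.round(o["position"],4),"q",np.round(o["ee_rot"],4),"F",np.round(o["ft_force"],1),"g",round(o["grip_width"]*85.4,1),"j",np.round(o["joint_pos"],3))
    return o
E
cat > a.py <<'E'
from h import *
st()
for n in ["scene","top","wrist"]:
    c=shot(n,n+"0.png"); print(n,c["vertical_fov"],np.round(-RT(c)[0].T@RT(c)[1],3),c["distortion"])
    if n=="wrist": continue
    for k in ["shaker","jar_red_mid","jar_yellow_mid","jar_green_mid","jar_blue_mid","cap_red","cap_yellow","cap_green","cap_blue","toggle_red_tip","toggle_blue_tip","offcut","wrench"]:
        print(k,find(c,k))
E
python3 a.py
```

```text
pics
t 0.0 pos [ 0.2216 -0.584   0.2083] q [ 9.836e-01  1.804e-01 -2.000e-04 -7.000e-04] F [-0.2 -0.3 -0.3] g 85.5 j [ 1.185  0.333 -0.065  1.461  0.022  1.35  -0.088]
scene 43.618266740577155 [-0.474 -0.973  0.976] [-0.06747835  0.          0.          0.          0.        ]
shaker [(0.92, [0.5047, -0.1325, 0.0376]), (0.68, [0.3059, -0.2948, 0.0038])]
jar_red_mid [(0.72, [0.511, -0.3413, 0.0703]), (0.58, [0.5065, -0.1347, 0.0422])]
jar_yellow_mid [(0.94, [0.4295, 0.0807, 0.0471])]
jar_green_mid [(0.88, [0.4084, 0.192, 0.0501])]
jar_blue_mid []
cap_red []
cap_yellow [(0.68, [0.4353, 0.0954, 0.0719]), (0.49, [0.413, 0.1977, 0.0737])]
cap_green [(0.51, [0.4098, 0.1966, 0.0741])]
cap_blue []
toggle_red_tip []
toggle_blue_tip []
offcut [(0.79, [0.4809, -0.4733, 0.0148])]
wrench []
top 42.837489835730295 [ 0.373 -0.124  1.276] [0.04377698 0.         0.         0.         0.        ]
shaker [(0.75, [0.5277, -0.1058, 0.0432])]
jar_red_mid [(0.63, [0.4244, -0.1115, 0.0663]), (0.59, [0.5212, -0.3346, 0.0708])]
jar_yellow_mid [(0.9, [0.4389, 0.0918, 0.0688])]
jar_green_mid [(0.75, [0.4152, 0.2002, 0.0729]), (0.49, [0.3105, -0.2885, 0.0037])]
jar_blue_mid []
cap_red [(0.91, [0.5278, -0.3363, 0.0721]), (0.45, [0.3114, -0.2867, 0.0037])]
cap_yellow []
cap_green [(0.93, [0.4186, 0.2087, 0.0725])]
cap_blue []
toggle_red_tip [(0.15, [0.4161, 0.208, 0.0734])]
toggle_blue_tip [(0.66, [0.5086, -0.4703, 0.018])]
offcut [(0.92, [0.5068, -0.4678, 0.0189]), (0.56, [0.4171, 0.2017, 0.072])]
wrench [(0.66, [0.31, -0.2888, 0.0022])]
wrist 69.38339520192729 [ 0.296 -0.557  0.375] [-0.05017531  0.          0.          0.          0.        ]
```

View pics/top0.png

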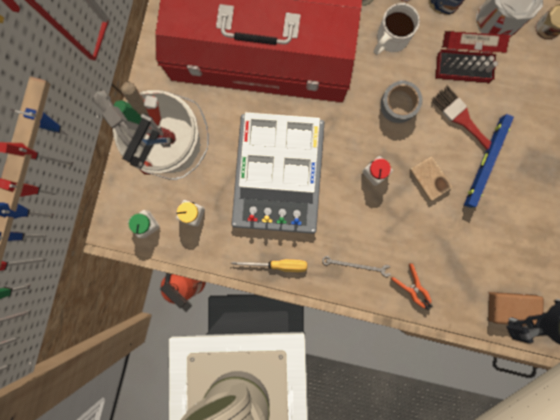

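View pics/scene0.png

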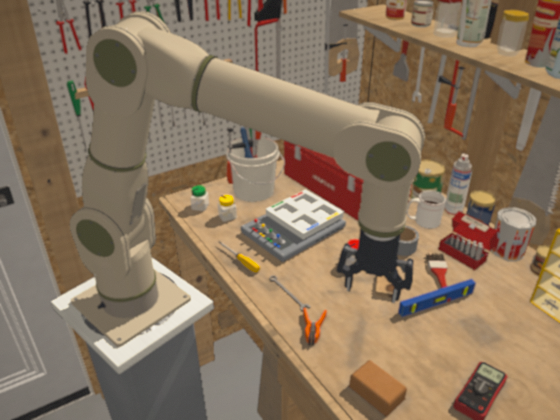

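View pics/wrist0.png

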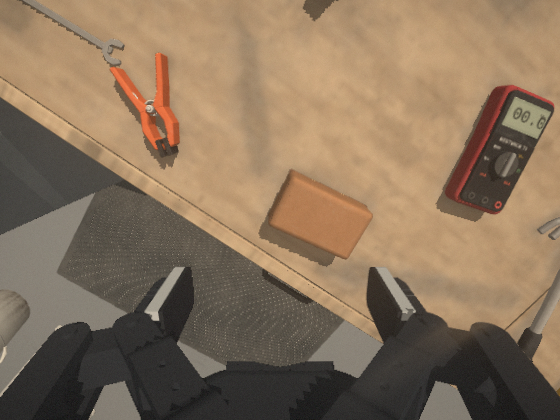

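The top view shows three jars: red (378,170), yellow (189,212), green (140,225). There is no blue jar. The shaker is at (280,165). Next I'll zoom in on the shaker and caps.

Run:
```python
import cv2
im=cv2.imread("pics/top0.png")
a=cv2.resize(im[105:240,225:330],None,fx=5.5,fy=4.4*1.25/1.25,interpolation=cv2.INTER_CUBIC)
a=cv2.resize(im[105:240,225:330],None,fx=4.4,fy=4.4,interpolation=cv2.INTER_CUBIC)
cv2.imwrite("pics/z1.png",a)
b=cv2.resize(im[190:245,120:215],None,fx=6,fy=6,interpolation=cv2.INTER_CUBIC)
c=cv2.resize(im[145:200,350:400],None,fx=6,fy=6,interpolation=cv2.INTER_CUBIC)
import numpy as np
d=np.zeros((330,570+300,3),np.uint8); d[:,:570]=b; d[:,570:]=c
cv2.imwrite("pics/z2.png",d[:,:800])
```

```text
(no output)
```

View pics/z1.png

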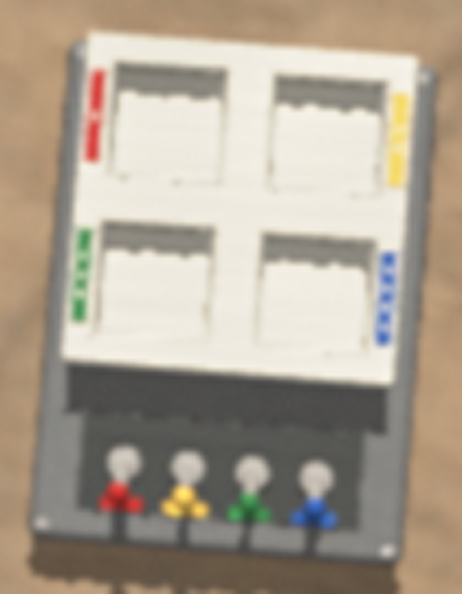

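View pics/z2.png

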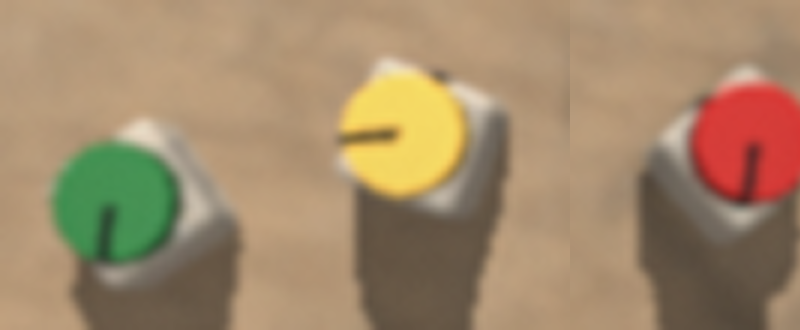

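```bash
cat > fit.py <<'E'
from h import *
from scipy.optimize import least_squares
c=shot("top")
s=c
z=lambda l:np.array(l,float)/4.4+np.array([225,105])-0.5+0.5/4.4
im_pts=z([(90,32),(418,58),(393,383),(62,360),
 # bay top outer/near corners: red NL,NR ; yellow NL,NR; green; blue far corners
 (116,64),(226,68),(275,76),(385,82),(104,222),(214,228),(263,234),(375,240)])
L=[(86,86),(86,-86),(-86,-86),(-86,86)]
for bx,by in [(42,42),(42,-42),(-42,42),(-42,-42)]:
    L+= [(bx+28,by+28),(bx+28,by-28)]
L=np.array(L)/1e3
def w(p,l=L,zz=0.057):
    cc,ss=np.cos(p[2]),np.sin(p[2])
    return np.c_[p[0]+cc*l[:,0]-ss*l[:,1],p[1]+ss*l[:,0]+cc*l[:,1],np.full(len(l),zz)]
f=lambda p:(proj(c,w(p))-im_pts).ravel()
r=least_squares(f,[0.565,-0.11,0])
print(r.x,np.round(r.fun.reshape(-1,2),2).tolist())
# housing corners z .028
h=z([(75,42),(437,72),(397,560),(33,530)]); print(pix(c,h,0.028))
p=r.x
for nm,b in dict(red=(42,42),yellow=(42,-42),green=(-42,42),blue=(-42,-42)).items():
    print(nm,np.round(w(p,np.array([b])/1e3)[0],4))
t=w(p,np.array([(-154.3,51),(-154.3,17),(-154.3,-17),(-154.3,-51)])/1e3,.0616); print(t, proj(c,t))
np.save("shaker.npy",p)
cs=shot("scene"); print(proj(cs,w(p)))
im=cv2.resize(cs["frame"][180:265,230:360],None,fx=6,fy=6,interpolation=cv2.INTER_CUBIC)[:,:,::-1].copy()
for u in proj(cs,w(p)): cv2.circle(im,tuple(int(v) for v in (u-[230,180]+.5)*6),3,(0,0,255),-1)
cv2.imwrite("pics/z3.png",im)
E
python3 fit.py
```

```text
[ 0.5751896  -0.11391485 -0.10241699] [[-0.09, -0.16], [-0.27, -0.63], [0.07, -0.34], [0.28, -0.71], [0.37, -0.08], [-0.42, 0.79], [0.55, -0.14], [-0.2, 0.26], [0.21, 0.05], [-0.48, 0.49], [0.55, 0.03], [-0.56, 0.46]]
[[ 0.67100787 -0.02711214  0.028     ]
 [ 0.64917559 -0.2207667   0.028     ]
 [ 0.38868877 -0.19124413  0.028     ]
 [ 0.40978472  0.00088426  0.028     ]]
red [ 0.6213 -0.0764  0.057 ]
yellow [ 0.6127 -0.16    0.057 ]
green [ 0.5377 -0.0678  0.057 ]
blue [ 0.5291 -0.1514  0.057 ]
[[ 0.42691227 -0.04740676  0.0616    ]
 [ 0.42343618 -0.0812286   0.0616    ]
 [ 0.41996009 -0.11505044  0.0616    ]
 [ 0.41648399 -0.14887227  0.0616    ]] [[251.73647605 216.53370143]
 [266.66795294 217.65540214]
 [281.60654825 218.77882378]
 [296.55534119 219.90420047]]
[[305.36664269 188.97411079]
 [343.64215532 210.95338105]
 [303.62461554 232.86308128]
 [265.65975195 208.23888474]
 [305.22236062 192.62822048]
 [317.30593711 199.63788247]
 [323.52986687 203.24993737]
 [336.35818442 210.69820698]
 [286.17134887 201.96809583]
 [298.20389165 209.36705791]
 [304.40819892 213.18298817]
 [317.21033827 221.05865708]]
```

View pics/z3.png

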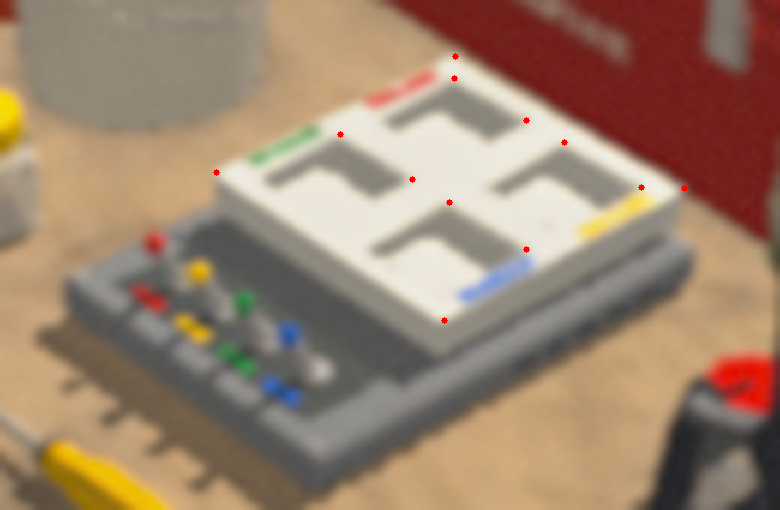

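```bash
cat > jars.py <<'E'
from h import *
import sys
def caps(c):
    hsv=cv2.cvtColor(c["frame"],cv2.COLOR_RGB2HSV); out={}
    guess=dict(red=(.528,-.336),yellow=(.437,.093),green=(.417,.203))
    for n,(lo,hi) in dict(red=(172,6),yellow=(20,32),green=(55,85)).items():
        h,s,v=hsv[...,0],hsv[...,1],hsv[...,2]
        m=((h>=lo)|(h<=hi)) if lo>hi else ((h>=lo)&(h<=hi))
        m=(m&(s>120)&(v>70)).astype(np.uint8)
        m=cv2.morphologyEx(m,cv2.MORPH_CLOSE,np.ones((5,5)))
        k,l,stt,ce=cv2.connectedComponentsWithStats(m)
        best=[(stt[i,4],ce[i]) for i in range(1,k) if 120<stt[i,4]<1200 and stt[i,2]<34 and stt[i,3]<34]
        out[n]=[(int(a),np.round(e,1).tolist(),np.round(pix(c,[e],0.070)[0],4).tolist()) for a,e in best]
    return out
if __name__=="__main__":
    c=shot("top"); 
    for k,v in caps(c).items(): print(k,v)
    z=lambda l,o:(np.array(l,float)+.5)/6+np.array(o)-0.5
    for n,cz,pts in [("green",None,z([(150,118),(235,215),(115,288)],(120,190))),("yellow",None,z([(385,58),(506,108),(462,212),(440,75),(340,165)],(120,190))),("red",None,z([(745-570,68),(652-570,160),(722-570,243),(702-570,100)],(350,145)))]:
        P=pix(c,pts,0.05); print(n,np.round(P,4).tolist())
        d=np.diff(P,axis=0); print(np.degrees(np.arctan2(d[:,1],d[:,0])),np.linalg.norm(d,axis=1))
E
python3 jars.py
```

```text
red [(122, [11.5, 4.7], [0.9269, 0.4896, 0.07]), (136, [154.2, 114.4], [0.6656, 0.1688, 0.07]), (337, [380.1, 168.5], [0.5274, -0.3408, 0.07]), (139, [6.4, 184.4], [0.5141, 0.5006, 0.07]), (159, [28.8, 189.6], [0.501, 0.451, 0.07])]
yellow [(336, [187.0, 212.1], [0.4405, 0.0977, 0.07])]
green [(269, [139.0, 223.4], [0.4181, 0.2058, 0.07])]
green [[0.4509, 0.1982, 0.05], [0.413, 0.1663, 0.05], [0.3865, 0.212, 0.05]]
[-139.87384519  120.054588  ] [0.04959478 0.05282324]
yellow [[0.4714, 0.1084, 0.05], [0.451, 0.0625, 0.05], [0.4117, 0.0799, 0.05], [0.4643, 0.0875, 0.05], [0.431, 0.1261, 0.05]]
[-113.99785954  156.09407467    8.22083068  130.84800584] [0.0502606  0.04295178 0.05315485 0.05104365]
red [[0.5591, -0.3425, 0.05], [0.5246, -0.3056, 0.05], [0.4919, -0.3311, 0.05], [0.5472, -0.3256, 0.05]]
[ 133.08387458 -142.05498326    5.70439399] [0.0504845  0.04145797 0.0555692 ]
```

```bash
cat > plan.py <<'E'
# usage: plan.py x y z psi_deg [x y z psi ...]  from measured pose
from h import *
import sys
def psi_of(Rm): return np.degrees(np.arctan2(Rm[1,0],Rm[0,0]))
def Rpsi(d):
    a=np.radians(d); return np.array([[np.cos(a),np.sin(a),0],[np.sin(a),-np.cos(a),0],[0,0,-1.]])
o=st(); R0=R.from_quat(o["ee_rot"]).as_matrix(); p0=np.array(o["position"]); print("psi",round(psi_of(R0),2))
a=list(map(float,sys.argv[1:])); wps=[a[i:i+4] for i in range(0,len(a),4)]
rows=[]
for w in wps:
    p1=np.array(w[:3]); R1=Rpsi(w[3])
    rv=R.from_matrix(R0.T@R1).as_rotvec(); d=np.linalg.norm(p1-p0)*1e3; an=np.linalg.norm(rv)
    n=max(1,int(np.ceil(max(d/55,an/0.18))))
    Rp=R0
    for i in range(1,n+1):
        sh=Rp.T@(p1-p0)/n*1e3; tr=rv/n
        rows.append(" ".join(f"{x:.1f}".rstrip('0').rstrip('.') if abs(x)>=.05 else "0" for x in sh)+" "+" ".join(f"{x:.3f}" if abs(x)>=.0005 else "0" for x in tr))
        Rp=Rp@R.from_rotvec(rv/n).as_matrix()
    p0=p1;R0=R1
for i in range(0,len(rows),5): print("; ".join(rows[i:i+5]))
E
python3 plan.py 0.45 -0.40 0.2 42
```

```text
t 1.6 pos [ 0.2218 -0.5844  0.2092] q [9.836e-01 1.804e-01 0.000e+00 1.000e-04] F [ 0.1  0.4 -0.9] g 85.7 j [ 1.185  0.332 -0.065  1.46   0.022  1.35  -0.089]
psi 20.78
46.5 -15.2 1.5 0 0 -0.062; 47.3 -12.3 1.5 0 0 -0.062; 48 -9.4 1.5 0 0 -0.062; 48.5 -6.4 1.5 0 0 -0.062; 48.8 -3.4 1.5 0 0 -0.062
48.9 -0.4 1.5 0 0 -0.062
```

Emit:
arm_command(targets="46.5 -15.2 1.5 0 0 -0.062; 47.3 -12.3 1.5 0 0 -0.062; 48 -9.4 1.5 0 0 -0.062; 48.5 -6.4 1.5 0 0 -0.062; 48.8 -3.4 1.5 0 0 -0.062")

```text
clock: 2.22
position: [0.4131, -0.4296, 0.2017]
ee_rot: [0.944, 0.331, 0.0, 0.0]
ft_force: [0.0, -0.8, 0.0]
grip_width: 0.999
```

Emit:
arm_command(targets="48.9 -0.4 1.5 0 0 -0.062; 0 0 0 0 0 0")

```text
clock: 2.48
position: [0.4536, -0.3958, 0.2001]
ee_rot: [0.932, 0.363, 0.001, -0.0]
ft_force: [-0.5, 0.4, 0.4]
grip_width: 0.999
```

```bash
cat > w.py <<'E'
from h import *
import sys
st(); c=shot("wrist",sys.argv[1]); 
print("cam",np.round(-RT(c)[0].T@RT(c)[1],3))
for k in sys.argv[2:]: print(k,find(c,k))
E
python3 w.py w1.png jar_red_mid cap_red
```

```text
t 2.475 pos [ 0.4536 -0.3958  0.2001] q [ 9.318e-01  3.629e-01  1.000e-03 -5.000e-04] F [-0.5  0.4  0.4] g 85.3 j [ 0.866  0.301 -0.276  1.527  0.081  1.324 -0.245]
cam [ 0.512 -0.344  0.366]
jar_red_mid []
cap_red [(0.87, [0.5217, -0.3377, 0.0724])]
```

View pics/w1.png

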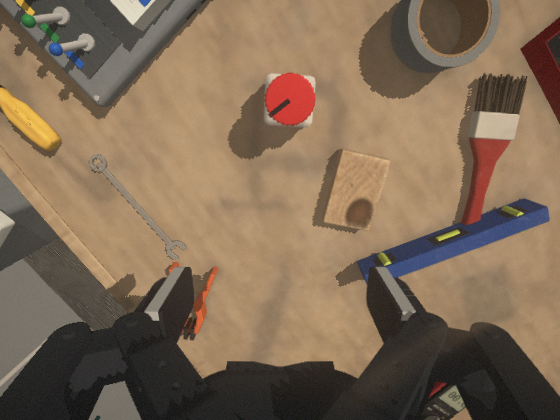

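The red jar is at (291,99), with its body sides parallel to the image, so its yaw matches the tool's. Next I'll measure it.

```bash
cat > wcap.py <<'E'
from h import *
from jars import caps
import sys
c=shot("wrist"); hsv=cv2.cvtColor(c["frame"],cv2.COLOR_RGB2HSV)
n=sys.argv[1]; z=float(sys.argv[2])
lo,hi=dict(red=(172,6),yellow=(20,32),green=(55,85))[n]
h,s,v=hsv[...,0],hsv[...,1],hsv[...,2]
m=((h>=lo)|(h<=hi)) if lo>hi else ((h>=lo)&(h<=hi))
m=(m&(s>130)&(v>70)).astype(np.uint8)
m=cv2.morphologyEx(m,cv2.MORPH_CLOSE,np.ones((9,9)))
cs,_=cv2.findContours(m,cv2.RETR_EXTERNAL,cv2.CHAIN_APPROX_NONE)
for k in cs:
    if cv2.contourArea(k)<800: continue
    e=cv2.fitEllipse(k); W=pix(c,k.reshape(-1,2),z)
    A=np.c_[2*W[:,:2],np.ones(len(W))]; x=np.linalg.lstsq(A,(W[:,:2]**2).sum(1),rcond=None)[0]
    print("ell",np.round(e[0],1),np.round(e[1],1),"centre",np.round(x[:2],4),"rad",round(float(np.sqrt(x[2]+x[0]**2+x[1]**2)),4))
E
python3 wcap.py red 0.072; python3 -c "
from h import *
c=shot('wrist'); P=pix(c,[(265,73),(314,73),(313,124),(265,124)],.05); print(P); d=np.diff(P,axis=0); print(np.degrees(np.arctan2(d[:,1],d[:,0])),np.linalg.norm(d,axis=1))
im=cv2.resize(c['frame'][50:150,230:350],None,fx=5,fy=5,interpolation=cv2.INTER_CUBIC)[:,:,::-1]; cv2.imwrite('pics/w1z.png',im)"
```

```text
ell [483.4 160.6] [ 31.5 105.3] centre [ 0.6029 -0.5344] rad 0.0316
ell [288.1  90.6] [49.4 52.3] centre [ 0.5279 -0.3418] rad 0.0225
ell [545.9  53.9] [37.7 97. ] centre [ 0.7166 -0.5018] rad 0.03
[[ 0.52638942 -0.3140553   0.05      ]
 [ 0.55793652 -0.34909477  0.05      ]
 [ 0.52272732 -0.38131214  0.05      ]
 [ 0.49047797 -0.34544796  0.05      ]]
[ -48.00233409 -137.540646    131.96212697] [0.04714853 0.04772469 0.04823131]
```

View pics/w1z.png

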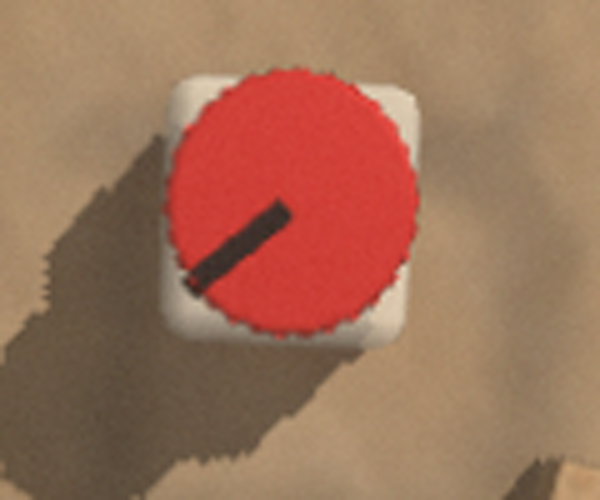

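```bash
python3 plan.py 0.528 -0.342 0.13 41 0.528 -0.342 0.03 41
```

```text
t 2.725 pos [ 0.4489 -0.4011  0.2002] q [ 9.337e-01  3.580e-01 -3.000e-04  2.000e-04] F [-0.5  0.3  0.6] g 85.6 j [ 0.872  0.3   -0.27   1.528  0.082  1.325 -0.245]
psi 41.96
32.8 3 23.4 0 0 0.006; 32.8 2.8 23.4 0 0 0.006; 32.8 2.6 23.4 0 0 0.006; 0 0 50 0 0 0; 0 0 50 0 0 0
```

Emit:
arm_command(targets="32.8 3 23.4 0 0 0.006; 32.8 2.8 23.4 0 0 0.006; 32.8 2.6 23.4 0 0 0.006; 0 0 0 0 0 0; 0 0 0 0 0 0")

```text
clock: 3.35
position: [0.5282, -0.3421, 0.1303]
ee_rot: [0.937, 0.35, -0.0, 0.0]
ft_force: [-0.4, 0.5, 0.3]
grip_width: 0.999
```

Emit:
arm_command(targets="0 0 40 0 0 0; 0 0 35 0 0 0; 0 0 25 0 0 0; 0 0 0 0 0 0; 0 0 0 0 0 0")

```text
clock: 3.98
position: [0.5294, -0.342, 0.0318]
ee_rot: [0.937, 0.35, 0.001, 0.001]
ft_force: [-0.1, -0.3, -0.2]
grip_width: 1.006
```

Emit:
arm_command(targets="0 0 0 0 0 0; 0 0 0 0 0 0; 0 0 0 0 0 0; 0 0 0 0 0 0; 0 0 0 0 0 0", grip=40, squeeze=20)

```text
clock: 4.6
position: [0.5293, -0.3407, 0.0308]
ee_rot: [0.936, 0.351, 0.0, 0.0]
ft_force: [-2.6, 2.3, 6.3]
grip_width: 0.532
```

```bash
python3 w.py w2.png
```

```text
t 4.6 pos [ 0.5293 -0.3407  0.0308] q [9.364e-01 3.508e-01 2.000e-04 4.000e-04] F [-2.6  2.3  6.3] g 45.4 j [ 0.726  0.51  -0.292  1.622  0.165  1.034 -0.47 ]
cam [ 0.589 -0.29   0.196]
```

View pics/w2.png

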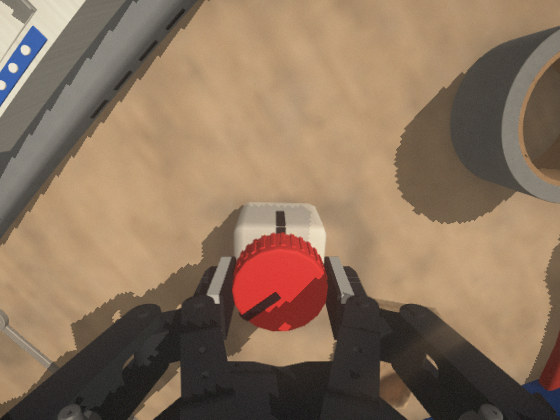

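Emit:
arm_command(targets="0 0 0 0 0 0; 0 0 0 0 0 0; 0 0 0 0 0 0; 0 0 0 0 0.0 0.1; 0 0 0 0 0 0.17", grip=85)

```text
clock: 5.28
position: [0.5289, -0.3406, 0.0298]
ee_rot: [0.976, 0.219, -0.0, -0.0]
ft_force: [0.6, 0.6, -0.5]
grip_width: 0.998
```

Emit:
arm_command(targets="0 0 0 0 0 0.18; 0 0 0 0 0 0.18; 0 0 0 0 0 0.18; 0 0 0 0 0 0.18; 0 0 0 0 0 0.18")

```text
clock: 5.9
position: [0.529, -0.3405, 0.0298]
ee_rot: [0.974, -0.228, -0.0, -0.0]
ft_force: [-0.3, 0.9, -0.2]
grip_width: 0.997
```

Emit:
arm_command(targets="0 0 0 0 0 0.18; 0 0 0 0 0 0.18; 0 0 0 0 0 0.04; 0 0 0 0 0 0; 0 0 0 0 0 0")

```text
clock: 6.52
position: [0.529, -0.3406, 0.0299]
ee_rot: [0.911, -0.413, 0.0, -0.0]
ft_force: [-0.1, -0.4, -0.4]
grip_width: 0.997
```

Emit:
arm_command(targets="0 0 0 0 0 0; 0 0 0 0 0 0; 0 0 0 0 0 0; 0 0 0 0 0 0; 0 0 0 0 0 0", grip=40, squeeze=30)

```text
clock: 7.15
position: [0.529, -0.3408, 0.0301]
ee_rot: [0.91, -0.414, 0.0, 0.0]
ft_force: [-2.1, 0.5, 2.1]
grip_width: 0.523
```

```bash
python3 plan.py 0.529 -0.341 0.2 -6; python3 w.py w3.png
```

```text
t 7.15 pos [ 0.529  -0.3408  0.0301] q [ 9.104e-01 -4.138e-01  1.000e-04  1.000e-04] F [-2.1  0.5  2.1] g 44.7 j [ 0.496  0.49   0.005  1.636 -0.002  1.015 -1.923]
psi -48.89
0 0 -34 0 0 -0.150; 0 0 -34 0 0 -0.150; 0 0 -34 0 0 -0.150; 0 0 -34 0 0 -0.150; 0 0 -34 0 0 -0.150
t 7.15 pos [ 0.529  -0.3408  0.0301] q [ 9.104e-01 -4.138e-01  1.000e-04  1.000e-04] F [-2.1  0.5  2.1] g 44.7 j [ 0.496  0.49   0.005  1.636 -0.002  1.015 -1.923]
cam [ 0.582 -0.401  0.196]
```

View pics/w3.png

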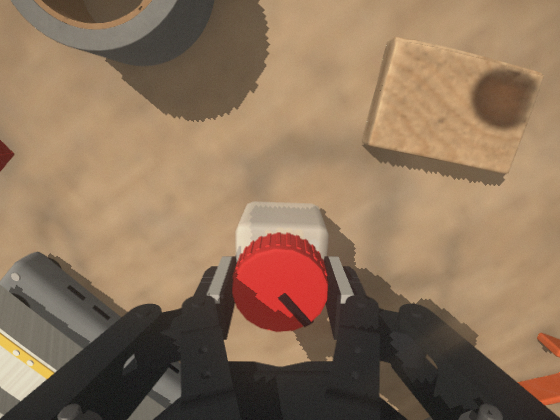

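Emit:
arm_command(targets="0 0 -20 0 0 0; 0 0 -40 0 0 -0.1; 0 0 -50 0 0 -0.16; 0 0 -40 0 0 -0.16; 0 0 0 0 0 -0.16", squeeze=40)

```text
clock: 7.82
position: [0.5309, -0.3414, 0.1853]
ee_rot: [0.991, -0.134, 0.003, 0.001]
ft_force: [0.4, 0.2, -3.0]
grip_width: 0.522
```

```bash
python3 plan.py 0.6213 -0.0764 0.18 -5.87; python3 w.py w4.png
```

```text
t 7.825 pos [ 0.5309 -0.3414  0.1853] q [ 0.991  -0.1335  0.0035  0.0014] F [ 0.4  0.2 -3. ] g 44.6 j [ 0.564  0.353 -0.084  1.482  0.03   1.3   -1.361]
psi -15.35
2.8 -46.6 0.8 0 -0.001 -0.028; 4.1 -46.5 0.8 0 -0.001 -0.028; 5.4 -46.4 0.8 0 -0.001 -0.028; 6.7 -46.2 0.9 0 -0.001 -0.028; 8 -46 0.9 0 -0.001 -0.028
9.2 -45.7 0.9 0 -0.001 -0.028
t 7.825 pos [ 0.5309 -0.3414  0.1853] q [ 0.991  -0.1335  0.0035  0.0014] F [ 0.4  0.2 -3. ] g 44.6 j [ 0.564  0.353 -0.084  1.482  0.03   1.3   -1.361]
cam [ 0.607 -0.363  0.351]
```

View pics/w4.png

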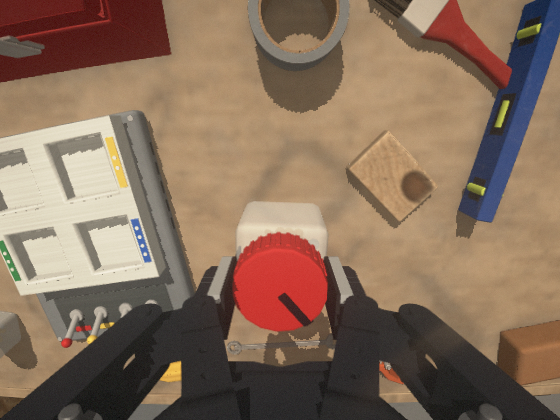

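```bash
python3 plan.py 0.49 -0.11 0.2 -5.87
```

```text
t 7.875 pos [ 0.53   -0.3409  0.1831] q [ 9.916e-01 -1.296e-01  1.900e-03  8.000e-04] F [-0.1  0.2 -3.2] g 45.0 j [ 0.565  0.355 -0.085  1.485  0.031  1.299 -1.353]
psi -14.9
-19.6 -42.6 -3.5 0 -0.001 -0.032; -18.2 -43.2 -3.5 0 -0.001 -0.032; -16.9 -43.7 -3.5 0 -0.001 -0.032; -15.5 -44.2 -3.4 0 -0.001 -0.032; -14.1 -44.7 -3.4 0 -0.001 -0.032
```

Emit:
arm_command(targets="-19.6 -42.6 -3.5 0 0 -0.03; -18.2 -43.2 -3.5 0 0 -0.03; -16.9 -43.7 -3.5 0 0 -0.03; -15.5 -44.2 -3.4 0 0 -0.03; -14.1 -44.7 -3.4 0 0 -0.03")

```text
clock: 8.5
position: [0.4921, -0.1073, 0.1976]
ee_rot: [0.998, -0.062, -0.0, 0.0]
ft_force: [0.4, 0.4, -2.0]
grip_width: 0.523
```

Emit:
arm_command(targets="0 0 0 0 0 0; 0 0 0 0 0 0; 0 0 0 0 0 0")

```text
clock: 8.88
position: [0.4927, -0.1102, 0.1971]
ee_rot: [0.998, -0.063, -0.0, 0.0]
ft_force: [-0.1, -0.1, -2.6]
grip_width: 0.52
```

```bash
cat > w5.py <<'E'
from h import *
import sys
st()
c=shot("wrist"); p=np.load("shaker.npy")
import pickle; pickle.dump(c,open("c5.pkl","wb"))
L=[(86,86),(86,-86),(-86,-86),(-86,86)]
for bx,by in [(42,42),(42,-42),(-42,42),(-42,-42)]:
    L+= [(bx+28,by+28),(bx+28,by-28),(bx-28,by-28),(bx-28,by+28)]
L=np.array(L)/1e3; cc,ss=np.cos(p[2]),np.sin(p[2])
W=np.c_[p[0]+cc*L[:,0]-ss*L[:,1],p[1]+ss*L[:,0]+cc*L[:,1],np.full(len(L),.057)]
u=proj(c,W); print(np.round(u,1).tolist())
im=cv2.resize(c["frame"],(0,0),fx=1.4,fy=1.4,interpolation=cv2.INTER_CUBIC)[:,:,::-1].copy()
for q in u: cv2.circle(im,tuple(int(v) for v in (q+.5)*1.4),2,(255,0,255),-1)
cv2.imwrite("pics/"+sys.argv[1],im)
E
python3 w5.py w5.png
```

```text
t 8.875 pos [ 0.4927 -0.1102  0.1971] q [ 9.98e-01 -6.29e-02 -2.00e-04  1.00e-04] F [-0.1 -0.1 -2.6] g 44.4 j [ 0.362  0.089 -0.246  1.779  0.023  1.277 -1.586]
[[172.8, 13.9], [365.2, 8.3], [356.7, 194.6], [192.4, 198.6], [192.1, 32.5], [253.7, 30.1], [256.5, 95.3], [197.8, 97.2], [284.8, 29.3], [346.8, 28.1], [345.0, 93.2], [286.0, 94.5], [200.7, 127.3], [257.8, 125.6], [260.3, 181.9], [206.1, 183.3], [286.5, 124.9], [344.0, 123.6], [342.0, 179.9], [287.5, 181.2]]
```

View pics/w5.png

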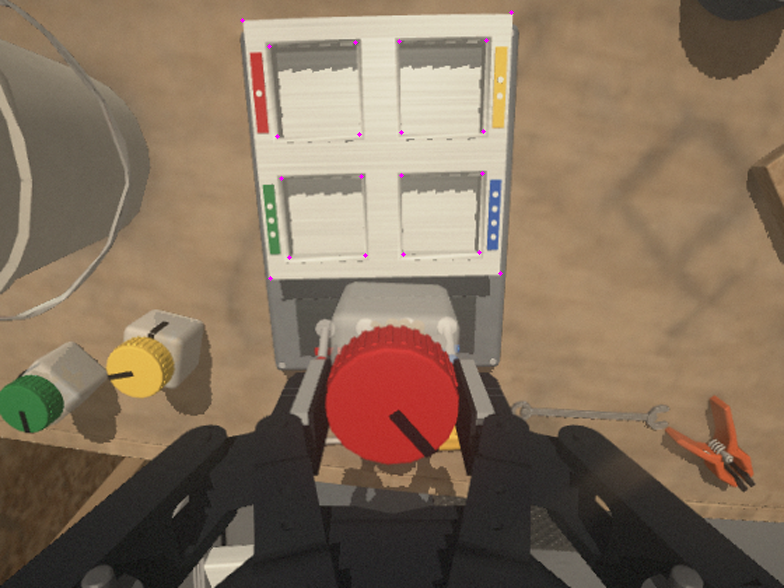

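Run:
```python
import cv2
im=cv2.imread("pics/w5.png")[5:290,235:520]
cv2.imwrite("pics/w5z.png",cv2.resize(im,None,fx=2.1,fy=2.1,interpolation=cv2.INTER_CUBIC))
```

```text
(no output)
```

View pics/w5z.png

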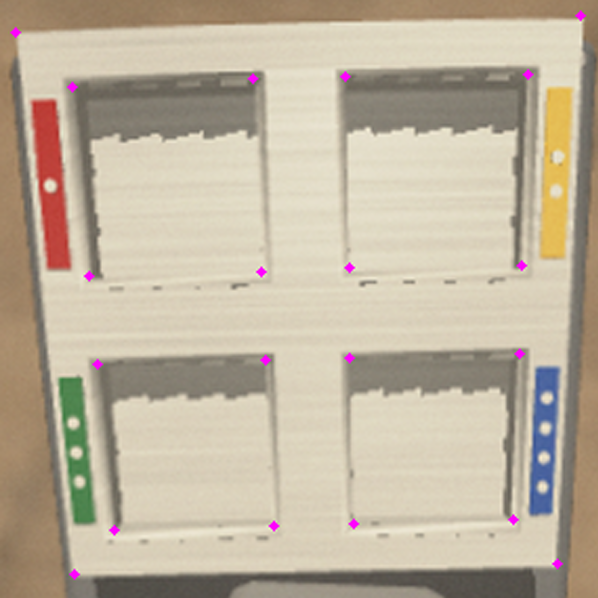

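```bash
python3 plan.py 0.621 -0.0768 0.16 -6.1 0.621 -0.0768 0.1 -6.1
```

```text
t 8.925 pos [ 0.4927 -0.1101  0.1971] q [ 9.98e-01 -6.28e-02 -2.00e-04  0.00e+00] F [ 0.3 -0.4 -2. ] g 44.8 j [ 0.362  0.089 -0.246  1.779  0.023  1.277 -1.586]
psi -7.2
41 -16.4 12.3 0 0 -0.006; 41.1 -16.1 12.3 0 0 -0.006; 41.2 -15.9 12.3 0 0 -0.006; 0 0 30 0 0 0; 0 0 30 0 0 0
```

Emit:
arm_command(targets="41 -16.4 12.3 0 0 -0.006; 41.1 -16.1 12.3 0 0 -0.006; 41.2 -15.9 12.3 0 0 -0.006; 0 0 30 0 0 0; 0 0 30 0 0 0")

```text
clock: 9.55
position: [0.6212, -0.0761, 0.0987]
ee_rot: [0.999, -0.053, -0.0, -0.0]
ft_force: [1.1, 0.4, -2.0]
grip_width: 0.526
```

Emit:
arm_command(targets="0 0 0 0 0 0; 0 0 0 0 0 0; 0 0 0 0 0 0")

```text
clock: 9.93
position: [0.6219, -0.0757, 0.102]
ee_rot: [0.999, -0.053, 0.001, 0.0]
ft_force: [0.2, -1.6, -1.6]
grip_width: 0.515
```

```bash
python3 plan.py 0.621 -0.0768 0.084 -6.1; python3 w.py w6.png; python3 -c "
from h import *; c=shot('scene','s6.png'); cv2.imwrite('pics/s6z.png',cv2.resize(c['frame'][150:270,200:380],None,fx=4,fy=4)[:,:,::-1])"
```

```text
t 9.925 pos [ 0.6219 -0.0757  0.102 ] q [ 9.986e-01 -5.280e-02  1.300e-03  1.000e-04] F [ 0.2 -1.6 -1.6] g 44.0 j [ 0.257  0.424 -0.267  1.577  0.119  1.154 -1.713]
psi -6.05
-0.8 1.2 18 0 -0.003 0.001
t 9.925 pos [ 0.6219 -0.0757  0.102 ] q [ 9.986e-01 -5.280e-02  1.300e-03  1.000e-04] F [ 0.2 -1.6 -1.6] g 44.0 j [ 0.257  0.424 -0.267  1.577  0.119  1.154 -1.713]
cam [ 0.701 -0.085  0.268]
```

View pics/s6z.png

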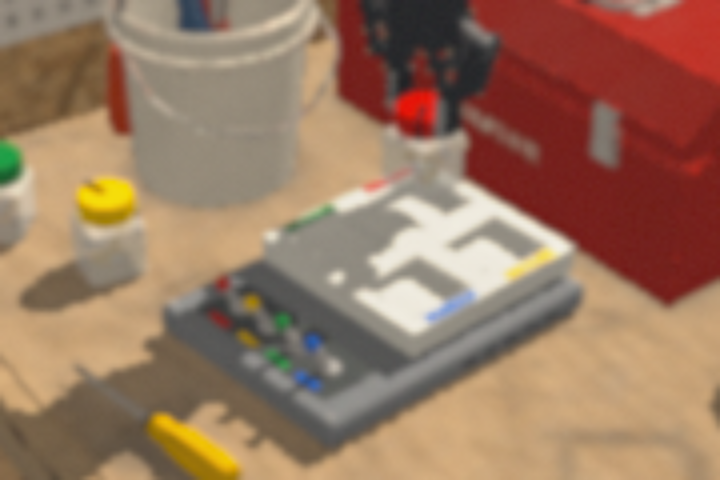

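Emit:
arm_command(targets="-0.8 1 9 0 -0.003 0; 0 0 8 0 0 0; 0 0 0 0 0 0; 0 0 0 0 0 0")

```text
clock: 10.52
position: [0.62, -0.0762, 0.0833]
ee_rot: [0.999, -0.053, -0.002, -0.0]
ft_force: [-0.2, -0.1, -1.4]
grip_width: 0.52
```

Emit:
arm_command(targets="0 0 6 0 0 0; 0 0 5 0 0 0; 0 0 2 0 0 0; 0 0 0 0 0 0; 0 0 0 0 0 0")

```text
clock: 11.15
position: [0.6202, -0.0765, 0.0711]
ee_rot: [0.999, -0.053, -0.001, 0.0]
ft_force: [-2.7, -0.6, 5.9]
grip_width: 0.519
```

```bash
python3 w.py w7.png
```

```text
t 11.15 pos [ 0.6202 -0.0765  0.0711] q [ 9.986e-01 -5.270e-02 -1.200e-03  1.000e-04] F [-2.7 -0.6  5.9] g 44.4 j [ 0.255  0.454 -0.264  1.604  0.129  1.103 -1.717]
cam [ 0.7   -0.086  0.236]
```

View pics/w7.png

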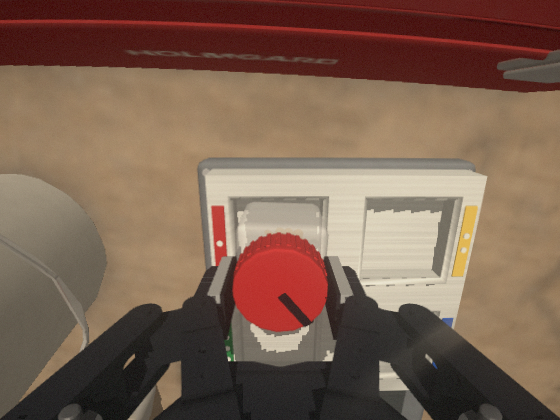

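Emit:
arm_command(targets="0 0 0 0 0 0; 0 0 0 0 0 0; 0 0 0 0 0 0; 0 0 -20 0 0 0; 0 0 -40 0 0 0", grip=72)

```text
clock: 11.82
position: [0.6193, -0.0762, 0.1308]
ee_rot: [0.999, -0.053, -0.003, -0.0]
ft_force: [0.8, 0.3, 1.0]
grip_width: 0.842
```

Emit:
arm_command(targets="0 0 -50 0 0 0; 0 0 -20 0 0 0; 0 0 0 0 0 0")

```text
clock: 12.2
position: [0.6215, -0.0763, 0.2035]
ee_rot: [0.999, -0.053, 0.001, 0.0]
ft_force: [-0.4, -0.1, -0.0]
grip_width: 0.841
```

```bash
python3 jars.py 2>&1 | head -3; python3 w.py w8.png
```

```text
red [(123, [11.5, 4.7], [0.9268, 0.4894, 0.07]), (136, [154.2, 114.4], [0.6656, 0.1688, 0.07]), (139, [6.5, 184.4], [0.5142, 0.5005, 0.07]), (158, [28.7, 189.7], [0.5009, 0.4514, 0.07])]
yellow [(337, [187.0, 212.1], [0.4405, 0.0978, 0.07])]
green [(270, [139.0, 223.5], [0.418, 0.2058, 0.07])]
t 12.25 pos [ 0.6207 -0.0763  0.2014] q [ 9.986e-01 -5.260e-02 -6.000e-04  0.000e+00] F [-0.6 -0.4 -0.5] g 71.8 j [ 0.26   0.352 -0.272  1.459  0.095  1.345 -1.693]
cam [ 0.7   -0.085  0.367]
```

View pics/w8.png

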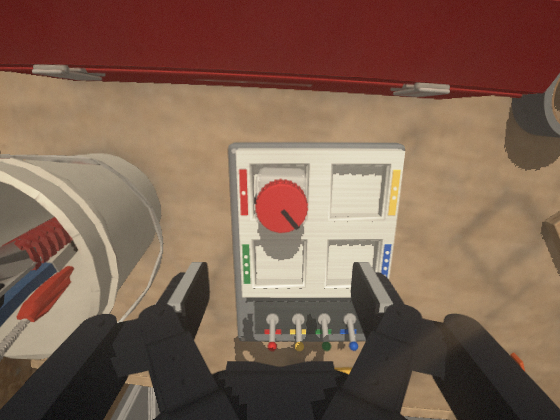

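```bash
python3 plan.py 0.46 -0.02 0.2 -24 0.38 0.09 0.2 -24
```

```text
t 12.3 pos [ 0.6201 -0.0763  0.2002] q [ 0.9986 -0.0526 -0.0016 -0.    ] F [0.2 0.1 0.1] g 71.8 j [ 0.26   0.353 -0.271  1.46   0.095  1.344 -1.693]
psi -6.02
-41.3 -9.8 0.2 0 0.001 0.078; -41.9 -6.5 0.1 0 0.001 0.078; -42.3 -3.2 0.1 0 0.001 0.078; -42.4 0.1 0.1 0 0.001 0.078; -39.3 -22.7 0 0 0 0
-39.3 -22.7 0 0 0 0; -39.3 -22.7 0 0 0 0
```

Emit:
arm_command(targets="-41.3 -9.8 0 0 0 0.078; -41.9 -6.5 0 0 0 0.078; -42.3 -3.2 0 0 0 0.078; -42.4 0 0 0 0 0.078; -32 -30 0 0 0 0", grip=80)

```text
clock: 12.92
position: [0.4409, 0.0191, 0.1998]
ee_rot: [0.978, -0.209, -0.002, 0.001]
ft_force: [0.1, 1.3, 1.0]
grip_width: 0.936
```

Emit:
arm_command(targets="-32 -30 0 0 0 0; -32 -30 0 0 0 0; 0 0 0 0 0 0; 0 0 0 0 0 0")

```text
clock: 13.42
position: [0.4087, 0.1004, 0.2003]
ee_rot: [0.978, -0.207, -0.002, 0.001]
ft_force: [-0.1, -0.1, 0.1]
grip_width: 0.935
```

```bash
python3 wcap.py yellow .072; python3 w.py w9.png; python3 plan.py 0.4405 0.0977 0.13 -24
```

```text
ell [489.2 176.6] [18.8 74.4] centre [ 0.3415 -0.0996] rad 0.0235
ell [267.5 164.6] [45.8 47.2] centre [0.4416 0.0977] rad 0.0226
t 13.475 pos [0.4089 0.1001 0.2004] q [ 9.782e-01 -2.076e-01 -2.000e-03  4.000e-04] F [ 1.  -0.3 -1.1] g 79.9 j [ 0.126 -0.096 -0.44   1.948 -0.044  1.285 -2.289]
cam [0.482 0.067 0.366]
t 13.525 pos [0.409  0.1    0.2005] q [ 9.781e-01 -2.079e-01 -2.000e-03  3.000e-04] F [-0.1 -0.2 -0.6] g 80.0 j [ 0.126 -0.096 -0.44   1.948 -0.044  1.285 -2.289]
psi -24.0
15 -5.4 35.2 0.001 0.002 0; 14.9 -5.4 35.2 0.001 0.002 0
```

View pics/w9.png

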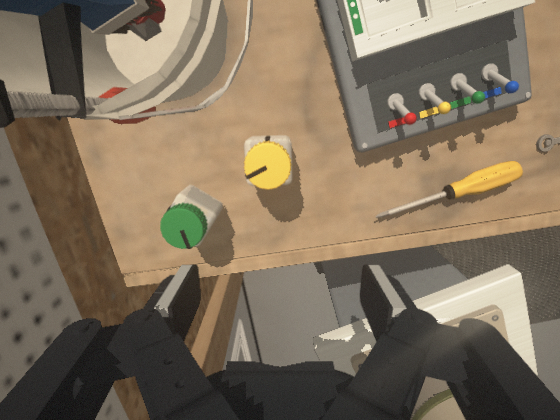

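Emit:
arm_command(targets="15 -5.4 35.2 0 0 0; 14.9 -5.4 35.2 0 0 0; 0 0 0 0 0 0; 0 0 40 0 0 0; 0 0 35 0 0 0")

```text
clock: 14.15
position: [0.4409, 0.0985, 0.056]
ee_rot: [0.978, -0.208, -0.001, -0.0]
ft_force: [0.9, 0.2, 0.1]
grip_width: 0.935
```

Emit:
arm_command(targets="0 0 25 0 0 0; 0 0 0 0 0 0; 0 0 0 0 0 0")

```text
clock: 14.52
position: [0.4412, 0.0989, 0.0322]
ee_rot: [0.978, -0.207, -0.001, -0.0]
ft_force: [0.2, -0.4, 0.5]
grip_width: 0.939
```

Emit:
arm_command(targets="0 0 0 0 0 0; 0 0 0 0 0 0; 0 0 0 0 0 0; 0 0 0 0 0 0; 0 0 0 0 0 0", grip=40, squeeze=20)

```text
clock: 15.15
position: [0.4409, 0.0991, 0.0314]
ee_rot: [0.978, -0.207, -0.001, -0.0]
ft_force: [-0.5, -0.5, 6.9]
grip_width: 0.526
```

Emit:
arm_command(targets="0 0 0 0 0 0; 0 0 0 0 0 0; 0 0 0 0 0 0; 0 0 1 0 0 -0.1; 0 0 0 0 0 -0.17", grip=82)

```text
clock: 15.78
position: [0.4401, 0.0989, 0.0294]
ee_rot: [0.997, -0.071, -0.002, 0.0]
ft_force: [-0.2, -0.0, -0.6]
grip_width: 0.957
```

Emit:
arm_command(targets="0 0 0 0 0 -0.18; 0 0 0 0 0 -0.18; 0 0 0 0 0 -0.18; 0 0 0 0 0 -0.18; 0 0 0 0 0 -0.18")

```text
clock: 16.4
position: [0.4401, 0.0988, 0.0294]
ee_rot: [0.929, 0.37, -0.001, -0.001]
ft_force: [-1.0, -0.0, -1.1]
grip_width: 0.957
```

Emit:
arm_command(targets="0 0 0 0 0 -0.18; 0 0 0 0 0 -0.18; 0 0 0 0 0 -0.04; 0 0 0 0 0 0; 0 0 0 0 0 0")

```text
clock: 17.02
position: [0.4401, 0.0988, 0.0294]
ee_rot: [0.839, 0.545, -0.001, -0.001]
ft_force: [0.5, -0.1, -0.1]
grip_width: 0.963
```

Emit:
arm_command(targets="0 0 0 0 0 0; 0 0 0 0 0 0; 0 0 0 0 0 0; 0 0 0 0 0 0; 0 0 0 0 0 0", grip=40, squeeze=40)

```text
clock: 17.65
position: [0.4402, 0.0989, 0.0297]
ee_rot: [0.838, 0.545, -0.001, -0.001]
ft_force: [-3.0, 0.2, 5.5]
grip_width: 0.523
```

Emit:
arm_command(targets="0 0 -20 0 0 0; 0 0 -40 0 0 -0.1; 0 0 -50 0 0 -0.11; 0 0 -50 0 0 -0.1; 0 0 0 0 0 0")

```text
clock: 18.27
position: [0.4426, 0.0993, 0.1927]
ee_rot: [0.744, 0.668, 0.001, 0.001]
ft_force: [-0.1, -0.5, -1.9]
grip_width: 0.524
```

```bash
python3 w.py w10.png;  python3 plan.py 0.45 -0.03 0.2 84 0.6127 -0.16 0.18 84
```

```text
t 18.275 pos [0.4426 0.0993 0.1927] q [0.744  0.6682 0.0014 0.0009] F [-0.1 -0.5 -1.9] g 44.7 j [ 0.34  -0.008 -0.649  1.886 -0.005  1.259 -0.415]
cam [0.451 0.177 0.358]
t 18.325 pos [0.4414 0.0988 0.1903] q [ 7.446e-01  6.676e-01 -1.000e-04 -1.000e-04] F [ 0.3 -0.3 -2.7] g 44.5 j [ 0.34  -0.006 -0.648  1.89  -0.004  1.257 -0.417]
psi 83.76
-42.4 7.5 -3.2 0 0 -0.001; -42.4 7.5 -3.2 0 0 -0.001; -42.4 7.4 -3.2 0 0 -0.001; -28.1 43.8 5 0 0 0; -28.1 43.8 5 0 0 0
-28.1 43.8 5 0 0 0; -28.1 43.8 5 0 0 0
```

View pics/w10.png

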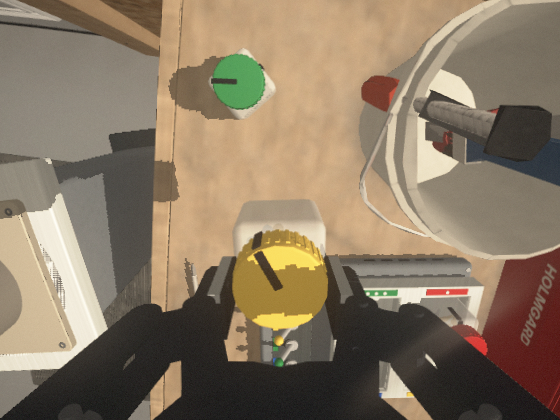

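Emit:
arm_command(targets="-42.4 7.5 -3.2 0 0 0; -42.4 7.5 -3.2 0 0 0; -42.4 7.4 -3.2 0 0 0; -28.1 43.8 5 0 0 0; -28.1 43.8 5 0 0 0")

```text
clock: 18.95
position: [0.5303, -0.0967, 0.1868]
ee_rot: [0.745, 0.667, -0.002, -0.002]
ft_force: [-0.2, -0.1, -1.2]
grip_width: 0.519
```

Emit:
arm_command(targets="-28.1 43.8 5 0 0 0; -28.1 43.8 5 0 0 0; 0 0 0 0 0 0; 0 0 30 0 0 0; 0 0 0 0 0 0")

```text
clock: 19.58
position: [0.6087, -0.1596, 0.1449]
ee_rot: [0.744, 0.668, -0.003, -0.004]
ft_force: [-0.1, 0.0, -1.7]
grip_width: 0.524
```

```bash
python3 w.py w11.png;  python3 plan.py 0.6127 -0.1602 0.105 84
```

```text
t 19.575 pos [ 0.6087 -0.1596  0.1449] q [ 0.7441  0.668  -0.0028 -0.0038] F [-0.1  0.  -1.7] g 44.8 j [ 0.496  0.42  -0.408  1.505  0.17   1.261 -0.041]
cam [ 0.619 -0.082  0.31 ]
t 19.625 pos [ 0.6097 -0.1598  0.1469] q [ 0.7441  0.668  -0.002  -0.0026] F [-0.3 -0.6 -1.7] g 44.1 j [ 0.496  0.419 -0.408  1.503  0.17   1.262 -0.041]
psi 83.83
-0.1 3.3 41.9 -0.007 0 -0.003
```

View pics/w11.png

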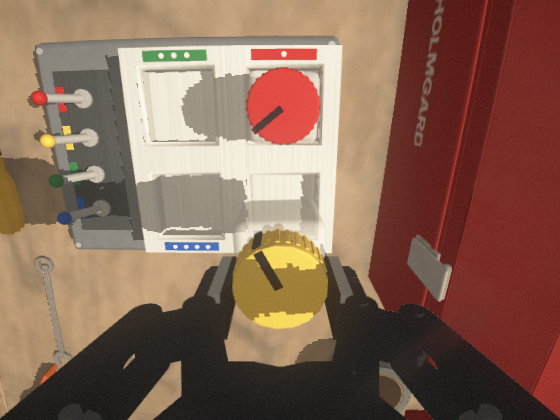

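Emit:
arm_command(targets="0 0 20 0 0 0; 0 0 20 0 0 0; 0 0 0 0 0 0; 0 0 0 0 0 0; 0 0 0 0 0 0")

```text
clock: 20.25
position: [0.6115, -0.1607, 0.1093]
ee_rot: [0.744, 0.668, -0.001, -0.001]
ft_force: [0.1, 0.3, -0.7]
grip_width: 0.521
```

```bash
python3 plan.py 0.6127 -0.1602 0.088 84; python3 w.py w12.png
```

```text
t 20.25 pos [ 0.6115 -0.1607  0.1093] q [ 7.443e-01  6.679e-01 -7.000e-04 -6.000e-04] F [ 0.1  0.3 -0.7] g 44.5 j [ 0.493  0.45  -0.403  1.543  0.185  1.189 -0.051]
psi 83.81
0.6 1.2 21.3 -0.002 0 -0.003
t 20.25 pos [ 0.6115 -0.1607  0.1093] q [ 7.443e-01  6.679e-01 -7.000e-04 -6.000e-04] F [ 0.1  0.3 -0.7] g 44.5 j [ 0.493  0.45  -0.403  1.543  0.185  1.189 -0.051]
cam [ 0.621 -0.083  0.275]
```

View pics/w12.png

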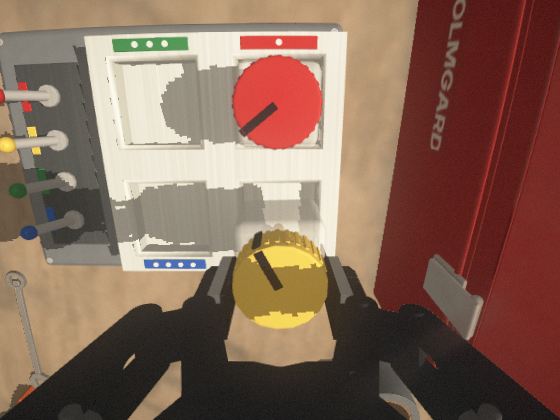

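Emit:
arm_command(targets="0.6 1.2 11 0 0 0; 0 0 10 0 0 0; 0 0 0 0 0 0; 0 0 0 0 0 0")

```text
clock: 20.8
position: [0.6123, -0.1601, 0.0875]
ee_rot: [0.744, 0.668, -0.001, -0.001]
ft_force: [0.3, 1.1, -1.1]
grip_width: 0.52
```

Emit:
arm_command(targets="0 0 8 0 0 0; 0 0 7 0 0 0; 0 0 3 0 0 0; 0 0 0 0 0 0; 0 0 0 0 0 0")

```text
clock: 21.42
position: [0.6121, -0.1601, 0.0708]
ee_rot: [0.744, 0.668, -0.001, -0.001]
ft_force: [-6.9, 0.6, 12.4]
grip_width: 0.522
```

```bash
python3 w.py w13.png
```

```text
t 21.425 pos [ 0.6121 -0.1601  0.0708] q [ 0.7442  0.6679 -0.0012 -0.0009] F [-6.9  0.6 12.4] g 44.5 j [ 0.486  0.488 -0.396  1.575  0.203  1.122 -0.065]
cam [ 0.622 -0.083  0.236]
```

View pics/w13.png

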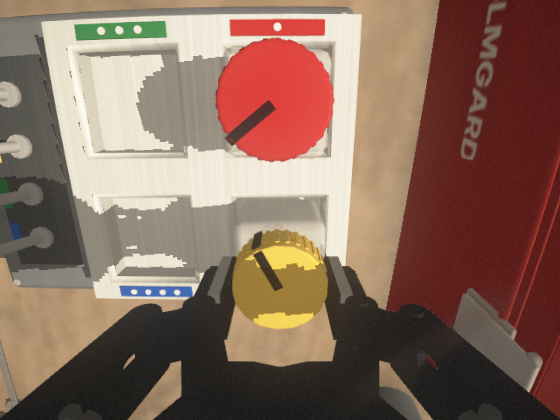

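Emit:
arm_command(targets="0 0 0 0 0 0; 0 0 0 0 0 0; 0 0 0 0 0 0; 0 0 -20 0 0 0; 0 0 -40 0 0 0", grip=72)

```text
clock: 22.1
position: [0.6115, -0.1601, 0.13]
ee_rot: [0.744, 0.668, -0.002, -0.002]
ft_force: [1.3, -0.1, -0.1]
grip_width: 0.844
```

Emit:
arm_command(targets="0 0 -50 0 0 0; 0 0 -20 0 0 0; 0 0 0 0 0 0")

```text
clock: 22.48
position: [0.6137, -0.1603, 0.2026]
ee_rot: [0.744, 0.668, 0.0, 0.001]
ft_force: [-0.5, -0.1, -0.7]
grip_width: 0.843
```

```bash
python3 -c "
from h import *
c=shot('top','t14.png'); cv2.imwrite('pics/t14z.png',cv2.resize(c['frame'][100:250,110:340],None,fx=3.4,fy=3.4)[:,:,::-1])"; python3 plan.py 0.44 -0.02 0.2 95 0.425 0.14 0.2 127
```

```text
t 22.525 pos [ 0.6129 -0.1602  0.2006] q [ 7.442e-01  6.679e-01 -6.000e-04 -3.000e-04] F [-0.  -0.  -0.6] g 71.7 j [ 0.495  0.387 -0.412  1.43   0.156  1.358 -0.031]
psi 83.81
24.2 -37.4 0.2 0 0 -0.039; 25.6 -36.4 0.2 0 0 -0.039; 27 -35.4 0.1 0 0 -0.039; 28.4 -34.3 0.1 0 0 -0.039; 29.7 -33.2 0.1 0 0 -0.039
40.2 -0.2 0 0 0 -0.140; 39.8 5.3 0 0 0 -0.140; 38.7 10.8 0 0 0 -0.140; 36.8 16.1 0 0 0 -0.140
```

View pics/t14z.png

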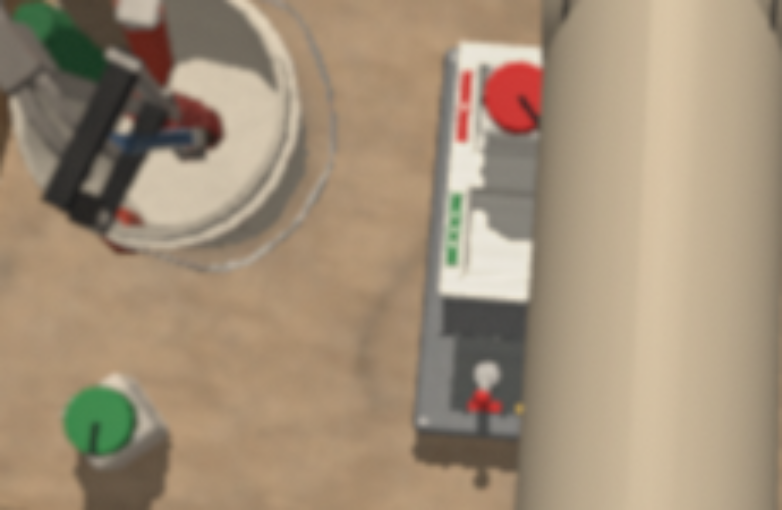

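Emit:
arm_command(targets="24.2 -37.4 0 0 0 -0.039; 25.6 -36.4 0 0 0 -0.039; 27 -35.4 0 0 0 -0.039; 28.4 -34.3 0 0 0 -0.039; 29.7 -33.2 0 0 0 -0.039", grip=80)

```text
clock: 23.15
position: [0.4379, -0.0191, 0.199]
ee_rot: [0.675, 0.738, -0.001, -0.002]
ft_force: [-0.5, 0.8, 0.9]
grip_width: 0.936
```

Emit:
arm_command(targets="40.2 0 0 0 0 -0.14; 39.8 5.3 0 0 0 -0.14; 38.7 10.8 0 0 0 -0.14; 36.8 16.1 0 0 0 -0.14; 0 0 0 0 0 0")

```text
clock: 23.78
position: [0.4236, 0.1429, 0.1994]
ee_rot: [0.443, 0.897, -0.001, -0.002]
ft_force: [-0.0, -1.1, -0.4]
grip_width: 0.935
```

Emit:
arm_command(targets="0 0 0 0 0 0; 0 0 0 0 0 0")

```text
clock: 24.02
position: [0.4249, 0.1389, 0.1997]
ee_rot: [0.447, 0.895, -0.001, -0.002]
ft_force: [-0.1, -0.2, 0.7]
grip_width: 0.935
```

```bash
python3 wcap.py green .072; python3 w.py w14.png; python3 plan.py 0.418 0.206 0.13 127
```

```text
t 24.075 pos [0.4249 0.139  0.1999] q [ 4.467e-01  8.947e-01 -8.000e-04 -1.500e-03] F [1.1 0.8 0.2] g 80.0 j [ 0.32  -0.023 -0.715  1.882 -0.017  1.28   0.255]
cam [0.379 0.201 0.365]
t 24.125 pos [0.4249 0.1392 0.2   ] q [ 4.466e-01  8.947e-01 -7.000e-04 -1.500e-03] F [0.2 0.7 0.4] g 79.7 j [ 0.32  -0.023 -0.715  1.882 -0.017  1.28   0.255]
psi 126.95
28.7 17.4 35 -0.001 -0.001 0; 28.7 17.4 35 -0.001 -0.001 0
```

View pics/w14.png

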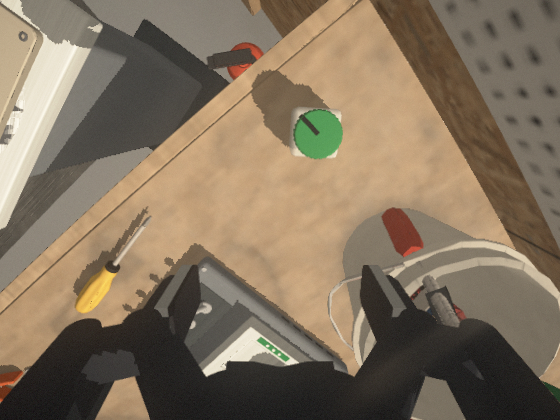

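```bash
sed -i 's/s>130/s>90/; s/v>70/v>50/; s/(55,85)/(45,90)/' wcap.py; python3 wcap.py green .072; python3 -c "
from h import *
c=shot('wrist'); print(pix(c,[(318.5,134.5)],.072))
cv2.imwrite('pics/w14z.png',cv2.resize(c['frame'][85:185,260:380],None,fx=5,fy=5,interpolation=cv2.INTER_CUBIC)[:,:,::-1])"
```

```text
ell [317.7 133.6] [47.  48.5] centre [0.4178 0.2075] rad 0.0223
[[0.41855447 0.20792155 0.072     ]]
```

View pics/w14z.png

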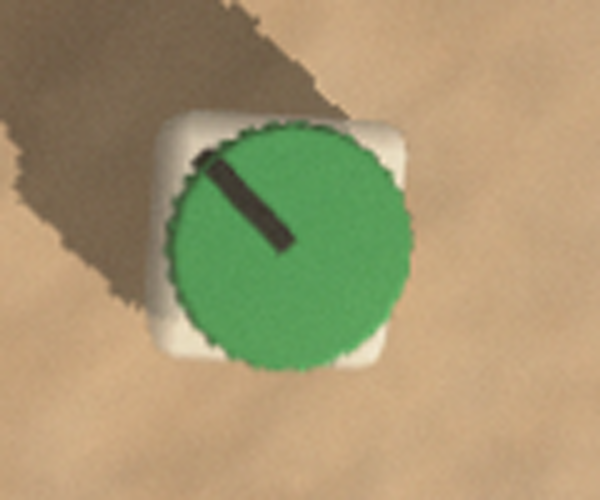

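```bash
python3 plan.py 0.418 0.207 0.13 125
```

```text
t 24.225 pos [0.4249 0.1396 0.2001] q [ 4.462e-01  8.949e-01 -6.000e-04 -1.400e-03] F [-1.2  0.1 -0.4] g 79.9 j [ 0.32  -0.023 -0.716  1.882 -0.017  1.28   0.255]
psi 127.0
28.9 17.6 35.1 -0.001 -0.001 0.017; 29.3 17 35 -0.001 -0.001 0.017
```

Emit:
arm_command(targets="28.9 17.6 35.1 0 0 0.017; 29.3 17 35 0 0 0.017; 0 0 0 0 0 0; 0 0 0 0 0 0")

```text
clock: 24.72
position: [0.4181, 0.207, 0.1304]
ee_rot: [0.461, 0.887, -0.001, -0.001]
ft_force: [0.0, 0.2, 0.7]
grip_width: 0.936
```

Emit:
arm_command(targets="0 0 40 0 0 0; 0 0 35 0 0 0; 0 0 25 0 0 0; 0 0 0 0 0 0; 0 0 0 0 0 0")

```text
clock: 25.35
position: [0.4186, 0.2074, 0.0315]
ee_rot: [0.461, 0.887, 0.0, -0.001]
ft_force: [0.4, -0.1, -0.0]
grip_width: 0.934
```

Emit:
arm_command(targets="0 0 0 0 0 0; 0 0 0 0 0 0; 0 0 0 0 0 0; 0 0 0 0 0 0; 0 0 0 0 0 0", grip=40, squeeze=20)

```text
clock: 25.98
position: [0.4182, 0.2077, 0.031]
ee_rot: [0.461, 0.887, -0.0, -0.001]
ft_force: [0.3, -0.5, 7.4]
grip_width: 0.529
```

```bash
python3 w.py w15.png
```

```text
t 25.975 pos [0.4182 0.2077 0.031 ] q [ 4.609e-01  8.875e-01 -2.000e-04 -7.000e-04] F [ 0.3 -0.5  7.4] g 45.2 j [ 0.155  0.269 -0.776  2.023  0.231  0.938 -0.128]
cam [0.374 0.271 0.196]
```

View pics/w15.png

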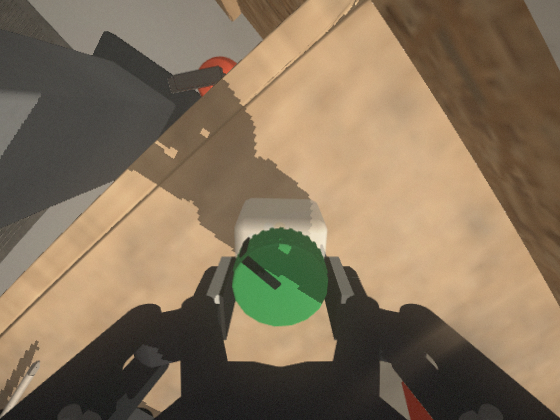

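Body pinched along one axis. Next I'll open, rotate −90° (turn +z) to ψ≈35, and pinch again.

Emit:
arm_command(targets="0 0 0 0 0 0; 0 0 0 0 0 0; 0 0 0 0 0 0; 0 0 1 0 0 0.1; 0 0 0 0 0 0.17", grip=82)

```text
clock: 26.65
position: [0.4173, 0.2075, 0.0289]
ee_rot: [0.578, 0.816, -0.001, -0.001]
ft_force: [0.8, -0.2, -0.1]
grip_width: 0.962
```

Emit:
arm_command(targets="0 0 0 0 0 0.18; 0 0 0 0 0 0.18; 0 0 0 0 0 0.18; 0 0 0 0 0 0.18; 0 0 0 0 0 0.18")

```text
clock: 27.28
position: [0.4173, 0.2075, 0.029]
ee_rot: [0.876, 0.483, -0.001, -0.001]
ft_force: [0.7, -1.1, 0.8]
grip_width: 0.959
```

Emit:
arm_command(targets="0 0 0 0 0 0.18; 0 0 0 0 0 0.18; 0 0 0 0 0 0.04; 0 0 0 0 0 0; 0 0 0 0 0 0")

```text
clock: 27.9
position: [0.4174, 0.2076, 0.029]
ee_rot: [0.953, 0.303, -0.001, -0.001]
ft_force: [-0.0, -0.0, 0.5]
grip_width: 0.963
```

Emit:
arm_command(targets="0 0 0 0 0 0; 0 0 0 0 0 0; 0 0 0 0 0 0; 0 0 0 0 0 0; 0 0 0 0 0 0", grip=40, squeeze=40)

```text
clock: 28.52
position: [0.4175, 0.2077, 0.0292]
ee_rot: [0.953, 0.302, -0.001, -0.001]
ft_force: [-2.5, 0.0, 4.9]
grip_width: 0.521
```

Emit:
arm_command(targets="0 0 -20 0 0 0; 0 0 -40 0 0 0; 0 0 -50 0 0 0; 0 0 -50 0 0 0; 0 0 0 0 0 0")

```text
clock: 29.15
position: [0.4197, 0.2083, 0.1922]
ee_rot: [0.953, 0.302, 0.002, -0.001]
ft_force: [0.4, -0.4, -3.3]
grip_width: 0.519
```

```bash
python3 w.py w16.png;  python3 plan.py 0.44 -0.03 0.19 -6 0.5377 -0.0678 0.17 -6
```

```text
t 29.15 pos [0.4197 0.2083 0.1922] q [ 9.533e-01  3.020e-01  1.700e-03 -6.000e-04] F [ 0.4 -0.4 -3.3] g 44.3 j [ 0.006  0.026 -0.566  1.858  0.014  1.259 -1.521]
cam [0.484 0.252 0.358]
t 29.2 pos [0.4186 0.2075 0.1898] q [ 9.533e-01  3.019e-01 -2.000e-04 -4.000e-04] F [-0.   0.2 -3.4] g 44.5 j [ 0.006  0.028 -0.566  1.861  0.015  1.257 -1.522]
psi 35.15
-23.8 41.3 -0.1 0 0 0.144; -17.7 44.3 -0.1 0 0 0.144; -11.2 46.4 -0.1 0 0 0.144; -4.4 47.5 -0.1 0 0 0.144; 2.4 47.6 0 0 0 0.144
50.6 13.7 10 0 0 0; 50.6 13.7 10 0 0 0
```

View pics/w16.png

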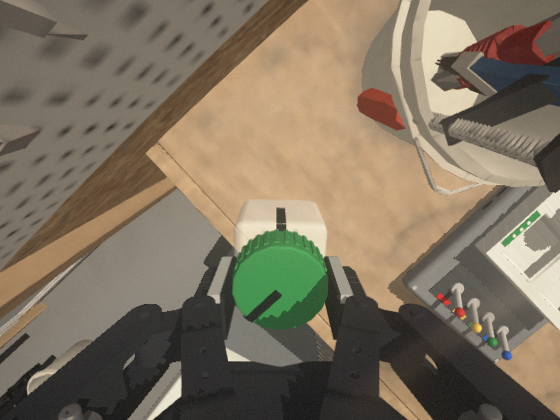

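Emit:
arm_command(targets="-23.8 41.3 0 0 0 0.144; -17.7 44.3 0 0 0 0.144; -11.2 46.4 0 0 0 0.144; -4.4 47.5 0 0 0 0.144; 2.4 47.6 0 0 0 0.144")

```text
clock: 29.82
position: [0.438, -0.0317, 0.1869]
ee_rot: [0.998, -0.055, -0.003, 0.0]
ft_force: [-0.0, 0.3, -1.7]
grip_width: 0.526
```

Emit:
arm_command(targets="50.6 13.7 10 0 0 0; 50.6 13.7 10 0 0 0; 0 0 30 0 0 0; 0 0 30 0 0 0; 0 0 0 0 0 0")

```text
clock: 30.45
position: [0.5337, -0.0678, 0.1046]
ee_rot: [0.999, -0.053, -0.005, -0.0]
ft_force: [-0.5, -0.3, -1.4]
grip_width: 0.523
```

Emit:
arm_command(targets="0 0 0 0 0 0; 0 0 0 0 0 0; 0 0 0 0 0 0")

```text
clock: 30.82
position: [0.5372, -0.068, 0.1096]
ee_rot: [0.999, -0.053, -0.001, 0.0]
ft_force: [0.5, -0.1, -1.8]
grip_width: 0.523
```

```bash
python3 w.py w17.png;  python3 plan.py 0.5375 -0.0680 0.086 -6.1
```

```text
t 30.825 pos [ 0.5372 -0.068   0.1096] q [ 9.986e-01 -5.310e-02 -7.000e-04  1.000e-04] F [ 0.5 -0.1 -1.8] g 44.7 j [ 0.28   0.245 -0.271  1.794  0.073  1.114 -1.693]
cam [ 0.617 -0.077  0.275]
t 30.875 pos [ 0.5371 -0.068   0.1094] q [ 9.986e-01 -5.310e-02 -8.000e-04  1.000e-04] F [-0.7 -0.  -2.3] g 44.6 j [ 0.28   0.246 -0.271  1.794  0.073  1.114 -1.693]
psi -6.08
0.5 -0.1 23.4 0 0.002 0
```

View pics/w17.png

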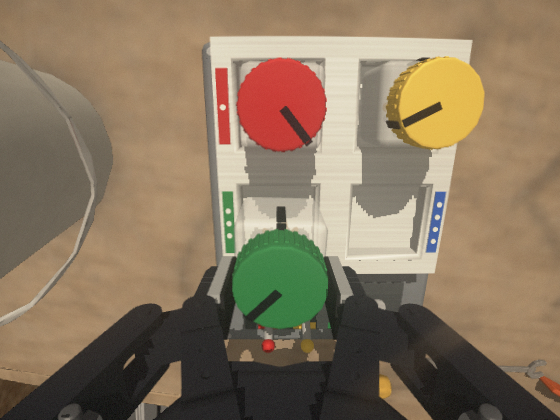

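Emit:
arm_command(targets="0.5 0 12 0 0 0; 0 0 11 0 0 0; 0 0 0 0 0 0; 0 0 0 0 0 0")

```text
clock: 31.38
position: [0.5369, -0.0681, 0.0852]
ee_rot: [0.999, -0.053, -0.002, -0.0]
ft_force: [-2.2, 0.2, 0.9]
grip_width: 0.525
```

Emit:
arm_command(targets="0 0 7 0 0 0; 0 0 7 0 0 0; 0 0 3 0 0 0; 0 0 0 0 0 0; 0 0 0 0 0 0")

```text
clock: 32.0
position: [0.5378, -0.0677, 0.07]
ee_rot: [0.999, -0.053, -0.001, -0.0]
ft_force: [-6.4, 1.1, 16.5]
grip_width: 0.518
```

```bash
python3 w.py w18.png
```

```text
t 32.0 pos [ 0.5378 -0.0677  0.07  ] q [ 9.986e-01 -5.290e-02 -7.000e-04 -0.000e+00] F [-6.4  1.1 16.5] g 44.2 j [ 0.275  0.291 -0.269  1.829  0.089  1.035 -1.705]
cam [ 0.617 -0.077  0.235]
```

View pics/w18.png

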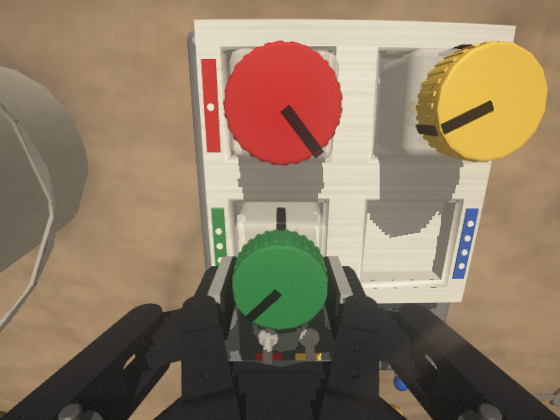

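Emit:
arm_command(targets="0 0 0 0 0 0; 0 0 0 0 0 0; 0 0 0 0 0 0; 0 0 -20 0 0 0; 0 0 -40 0 0 0", grip=68)

```text
clock: 32.67
position: [0.536, -0.068, 0.1277]
ee_rot: [0.999, -0.053, -0.003, -0.0]
ft_force: [0.4, -0.4, 0.6]
grip_width: 0.794
```

Emit:
arm_command(targets="-20 10 -50 0 0 0; -20 10 -20 0 0 0; 0 0 0 0 0 0; 0 0 0 0 0 0")

```text
clock: 33.17
position: [0.4955, -0.0834, 0.198]
ee_rot: [0.999, -0.053, -0.002, -0.0]
ft_force: [-0.2, -0.2, -0.2]
grip_width: 0.796
```

```bash
python3 w5.py w19.png
```

```text
t 33.175 pos [ 0.4955 -0.0834  0.198 ] q [ 9.986e-01 -5.300e-02 -1.800e-03 -1.000e-04] F [-0.2 -0.2 -0.2] g 68.0 j [ 0.326  0.087 -0.263  1.779  0.023  1.282 -1.62 ]
[[206.3, 10.5], [398.5, 10.6], [381.8, 195.5], [217.9, 196.2], [225.0, 29.8], [287.0, 29.1], [286.9, 94.3], [228.0, 94.8], [318.0, 29.1], [379.6, 29.7], [374.9, 94.5], [316.4, 94.3], [229.5, 125.1], [286.8, 124.7], [286.7, 180.9], [232.4, 181.2], [315.5, 124.6], [372.6, 124.7], [368.0, 180.6], [313.9, 180.8]]
```

View pics/w19.png

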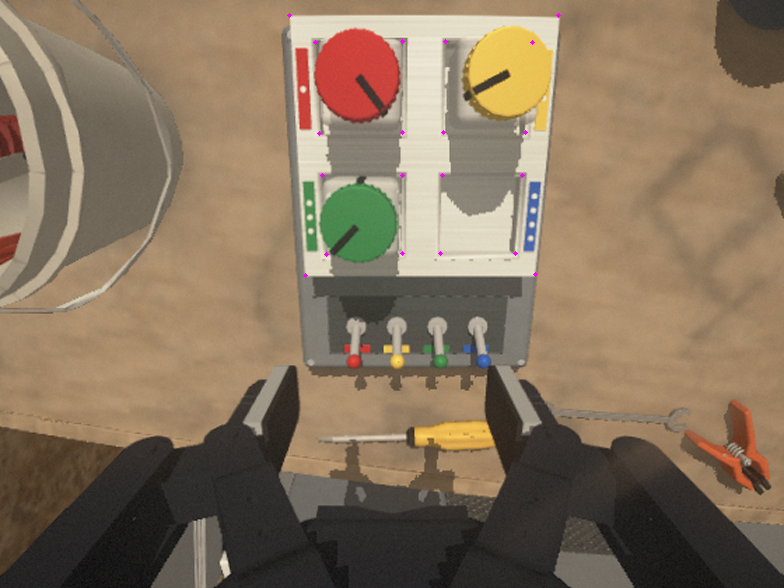

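```bash
for k in red yellow green; do echo $k; python3 wcap.py $k .113; done; python3 plan.py 0.5377 -0.0678 0.18 100
```

```text
red
ell [247.5  55.5] [66.8 80.4] centre [ 0.6172 -0.0724] rad 0.0262
yellow
ell [364.5  54.3] [64.4 73.8] centre [ 0.6091 -0.1609] rad 0.0248
green
ell [249.2 157.1] [54.9 70.9] centre [ 0.5424 -0.0637] rad 0.0251
t 33.375 pos [ 0.4955 -0.0833  0.1978] q [ 9.986e-01 -5.280e-02 -2.300e-03 -3.000e-04] F [-0.9 -0.3 -0.2] g 68.2 j [ 0.326  0.088 -0.263  1.779  0.023  1.283 -1.62 ]
psi -6.05
3.7 -1.8 1.6 0 0 -0.168; 3.9 -1.2 1.6 0 0 -0.168; 4.1 -0.5 1.6 0 0 -0.168; 4.1 0.2 1.6 0 0 -0.168; 4 0.9 1.6 0 0 -0.168
3.8 1.5 1.6 0 0 -0.168; 3.5 2.1 1.6 0 0 -0.168; 3.1 2.7 1.6 0 0 -0.168; 2.6 3.2 1.6 0 0 -0.168; 2 3.6 1.6 0 0 -0.168
1.4 3.8 1.6 0 0 -0.168
```

Emit:
arm_command(targets="3.7 -1.8 1.6 0 0 -0.168; 3.9 -1.2 1.6 0 0 -0.168; 4.1 -0.5 1.6 0 0 -0.168; 4.1 0.2 1.6 0 0 -0.168; 4 0.9 1.6 0 0 -0.168")

```text
clock: 34.0
position: [0.515, -0.0763, 0.19]
ee_rot: [0.932, 0.361, -0.002, -0.001]
ft_force: [0.1, 1.2, -0.1]
grip_width: 0.796
```

Emit:
arm_command(targets="3.8 1.5 1.6 0 0 -0.168; 3.5 2.1 1.6 0 0 -0.168; 3.1 2.7 1.6 0 0 -0.168; 2.6 3.2 1.6 0 0 -0.168; 2 3.6 1.6 0 0 -0.168")

```text
clock: 34.62
position: [0.5342, -0.0692, 0.1819]
ee_rot: [0.704, 0.71, -0.001, -0.002]
ft_force: [0.4, -0.2, -1.0]
grip_width: 0.8
```

Emit:
arm_command(targets="1.4 3.8 1.6 0 0 -0.168; 0 0 25 0 0 0; 0 0 25 0 0 0; 0 0 10 0 0 0; 0 0 0 0 0 0")

```text
clock: 35.25
position: [0.5374, -0.0679, 0.1206]
ee_rot: [0.644, 0.765, -0.001, -0.002]
ft_force: [-1.0, -1.3, 0.7]
grip_width: 0.795
```

Emit:
arm_command(targets="0 0 0 0 0 0; 0 0 0 0 0 0; 0 0 0 0 0 0")

```text
clock: 35.62
position: [0.538, -0.0681, 0.1216]
ee_rot: [0.644, 0.765, -0.001, -0.001]
ft_force: [-0.6, -0.5, 0.1]
grip_width: 0.794
```

```bash
python3 w.py w20.png;  python3 plan.py 0.5377 -0.068 0.103 100
```

```text
t 35.625 pos [ 0.538  -0.0681  0.1216] q [ 6.441e-01  7.649e-01 -6.000e-04 -8.000e-04] F [-0.6 -0.5  0.1] g 67.8 j [ 0.386  0.248 -0.392  1.773  0.103  1.143  0.133]
cam [0.526 0.009 0.287]
t 35.675 pos [ 0.5379 -0.0682  0.1215] q [ 6.442e-01  7.649e-01 -7.000e-04 -9.000e-04] F [1.  0.  0.3] g 68.2 j [ 0.386  0.248 -0.392  1.773  0.103  1.143  0.132]
psi 99.79
0.2 -0.1 18.5 -0.002 0 -0.004
```

View pics/w20.png

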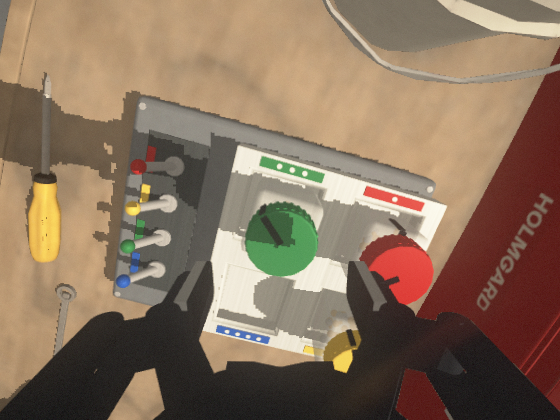

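Emit:
arm_command(targets="0 0 9 0 0 0; 0 0 9.5 0 0 0; 0 0 0 0 0 0; 0 0 0 0 0 0")

```text
clock: 36.17
position: [0.5376, -0.0681, 0.1025]
ee_rot: [0.644, 0.765, -0.001, -0.001]
ft_force: [-0.2, 0.5, -0.1]
grip_width: 0.794
```

Emit:
arm_command(targets="0 0 0 0 0 0; 0 0 0 0 0 0; 0 0 0 0 0 0; 0 0 0 0 0 0; 0 0 0 0 0 0", grip=36, squeeze=30)

```text
clock: 36.8
position: [0.5376, -0.0681, 0.1026]
ee_rot: [0.644, 0.765, -0.001, -0.001]
ft_force: [-0.0, 0.3, -0.7]
grip_width: 0.423
```

```bash
python3 w.py w21.png; python3 -c "
from h import *
print(manip.get_obs()['torque'])"
```

```text
t 36.8 pos [ 0.5376 -0.0681  0.1026] q [ 0.6441  0.7649 -0.0009 -0.0012] F [-0.   0.3 -0.7] g 36.2 j [ 0.383  0.267 -0.391  1.792  0.112  1.107  0.125]
cam [0.525 0.009 0.268]
[-0.04195757  0.0368328  -0.03156131]
```

View pics/w21.png

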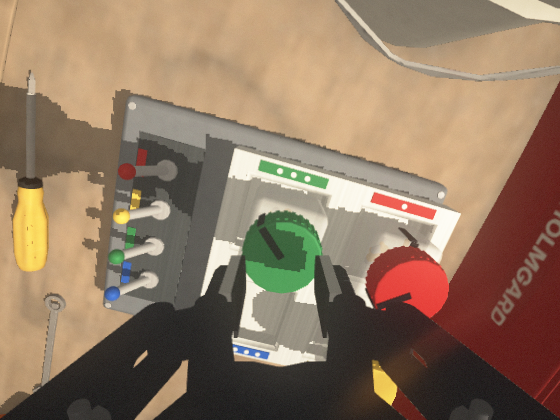

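Run:
```python
from h import *
o=st(); c=shot("wrist"); p=np.array(o["position"]); Rm=R.from_quat(o["ee_rot"]).as_matrix()
for d in [-15,-11,0,8]:
    print(d,proj(c,[p+Rm[:,2]*d/1e3]))
print(proj(c,[(0.5377,-0.0678,.113)]),proj(c,[(0.5377,-0.0678,.093)]))
cv2.imwrite('pics/w21z.png',cv2.resize(c['frame'][190:340,190:380],None,fx=4,fy=4,interpolation=cv2.INTER_CUBIC)[:,:,::-1])
c=shot('scene'); cv2.imwrite('pics/s21z.png',cv2.resize(c['frame'][150:270,200:380],None,fx=4,fy=4,interpolation=cv2.INTER_CUBIC)[:,:,::-1])
```

```text
t 36.85 pos [ 0.5376 -0.0681  0.1026] q [ 0.6441  0.7649 -0.0009 -0.0012] F [-0.1  0.9  0.6] g 36.3 j [ 0.383  0.267 -0.391  1.792  0.112  1.107  0.125]
-15 [[278.9543258  261.01412775]]
-11 [[278.97539305 257.71789671]]
0 [[279.02884246 249.35902034]]
8 [[279.06404901 243.85619476]]
[[279.14764534 256.77039342]] [[279.31432156 242.40063406]]
```

View pics/w21z.png

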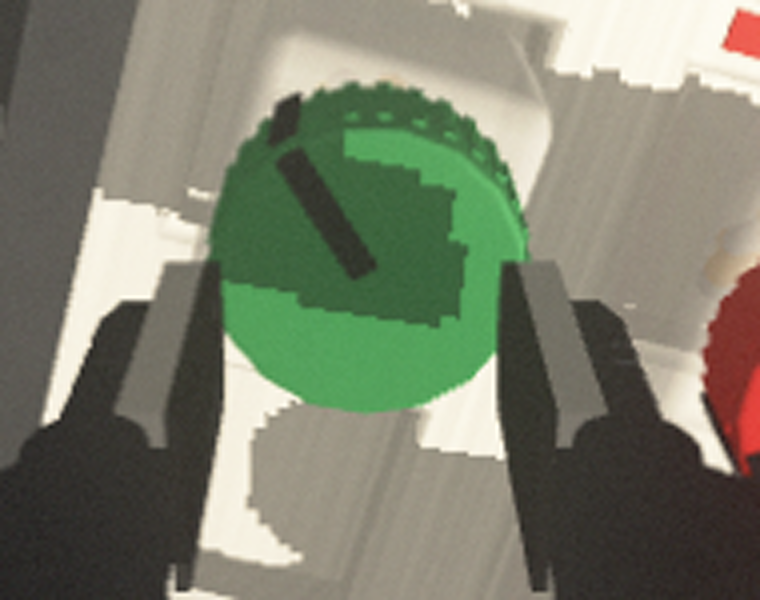

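View pics/s21z.png

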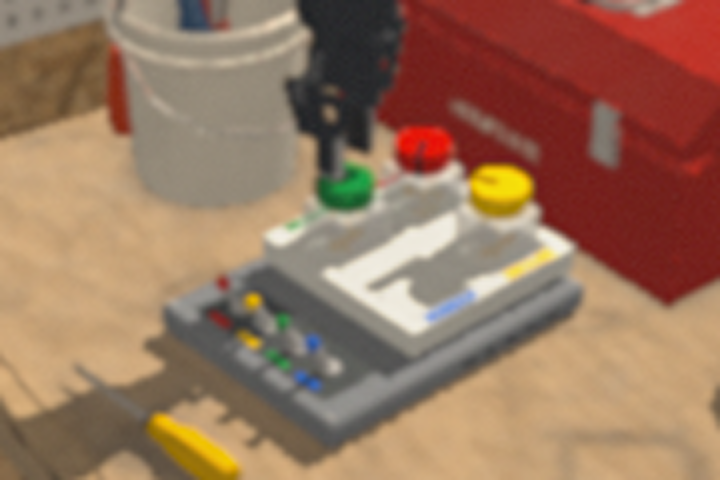

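Run:
```python
from h import *
o=st(); c=shot("wrist"); p=np.array(o["position"]); Rm=R.from_quat(o["ee_rot"]).as_matrix()
r,t=RT(c)
for d in [8,0,-8,-16,-24,-40]:
  for x in [-11,11]:
    P=[p+Rm@np.array([x,s*18.1,d])/1e3 for s in(-1,1)]
    print(d,x,((proj(c,P)-[190,190])*4).round().tolist(),(r@P[0]+t)[2].round(3))
print(Rm.T@r.T)
```

```text
t 36.95 pos [ 0.5377 -0.0681  0.1026] q [ 0.6441  0.7649 -0.0008 -0.0012] F [-0.  -0.3  0.2] g 36.3 j [ 0.383  0.267 -0.391  1.792  0.112  1.107  0.125]
8 -11 [[243.0, 279.0], [471.0, 279.0]] 0.192
8 11 [[238.0, 150.0], [475.0, 149.0]] 0.186
0 -11 [[238.0, 303.0], [475.0, 303.0]] 0.185
0 11 [[233.0, 169.0], [480.0, 169.0]] 0.178
-8 -11 [[233.0, 329.0], [480.0, 329.0]] 0.177
-8 11 [[227.0, 191.0], [485.0, 190.0]] 0.17
-16 -11 [[227.0, 358.0], [485.0, 358.0]] 0.17
-16 11 [[221.0, 214.0], [491.0, 214.0]] 0.163
-24 -11 [[221.0, 389.0], [491.0, 389.0]] 0.162
-24 11 [[214.0, 240.0], [497.0, 239.0]] 0.155
-40 -11 [[207.0, 461.0], [505.0, 461.0]] 0.147
-40 11 [[199.0, 299.0], [512.0, 299.0]] 0.14
[[-9.99132275e-04 -9.51250475e-01 -3.08417793e-01]
 [ 9.99999298e-01 -7.53764143e-04 -9.14710762e-04]
 [ 6.37644774e-04 -3.08418490e-01  9.51250560e-01]]
```

Emit:
arm_command(targets="0 0 0 0 0 0; 0 0 0 0 0 0; 0 0 0 0 0 0; 0 0 16 0 0 0; 0 0 15 0 0 0", grip=66)

```text
clock: 37.62
position: [0.5371, -0.0681, 0.0701]
ee_rot: [0.644, 0.765, -0.001, -0.002]
ft_force: [0.1, -0.2, -1.1]
grip_width: 0.773
```

Emit:
arm_command(targets="0 0 0 0 0 0; 0 0 0 0 0 0")

```text
clock: 37.88
position: [0.5376, -0.068, 0.0715]
ee_rot: [0.644, 0.765, -0.001, -0.001]
ft_force: [-0.4, -0.2, 0.6]
grip_width: 0.773
```

Emit:
arm_command(targets="0 0 0 0 0 0; 0 0 0 0 0 0; 0 0 0 0 0 0; 0 0 0 0 0 0; 0 0 0 0 0 0", grip=36, squeeze=30)

```text
clock: 38.5
position: [0.5381, -0.0681, 0.0721]
ee_rot: [0.644, 0.765, -0.001, -0.001]
ft_force: [1.1, 0.3, 5.2]
grip_width: 0.523
```

```bash
python3 w.py w22.png; python3 -c "
from h import *
print(manip.get_obs()['torque'])"
```

```text
t 38.5 pos [ 0.5381 -0.0681  0.0721] q [ 6.441e-01  7.649e-01 -5.000e-04 -7.000e-04] F [1.1 0.3 5.2] g 44.7 j [ 0.377  0.302 -0.387  1.82   0.13   1.046  0.112]
cam [0.526 0.009 0.238]
[ 0.05161466 -0.05439866  0.00308118]
```

View pics/w22.png

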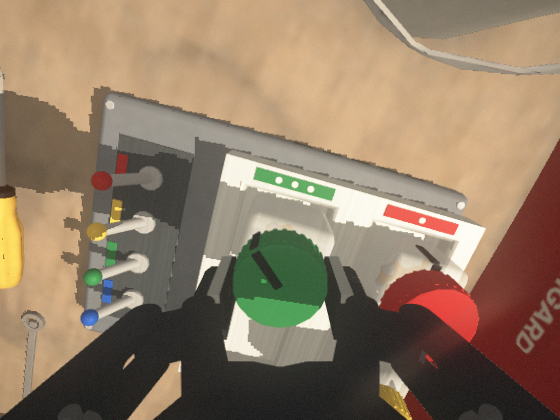

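Emit:
arm_command(targets="0 0 0 0 0 0.1; 0 0 0 0 0 0.16; 0 0 0 0 0 0.16; 0 0 0 0 0 0.16; 0 0 0 0 0 0.16")

```text
clock: 39.17
position: [0.5379, -0.0681, 0.0721]
ee_rot: [0.878, 0.478, -0.001, -0.001]
ft_force: [-0.3, 0.5, 5.5]
grip_width: 0.528
```

```bash
python3 -c "
from h import *
st();print(manip.get_obs()['torque'])"; python3 w.py w23.png
```

```text
t 39.175 pos [ 0.5379 -0.0681  0.0721] q [ 8.784e-01  4.779e-01 -9.000e-04 -6.000e-04] F [-0.3  0.5  5.5] g 45.1 j [ 0.288  0.291 -0.283  1.825  0.093  1.041 -0.605]
[0.20675553 0.23540693 0.04734094]
t 39.175 pos [ 0.5379 -0.0681  0.0721] q [ 8.784e-01  4.779e-01 -9.000e-04 -6.000e-04] F [-0.3  0.5  5.5] g 45.1 j [ 0.288  0.291 -0.283  1.825  0.093  1.041 -0.605]
cam [ 0.582 -0.003  0.237]
```

View pics/w23.png

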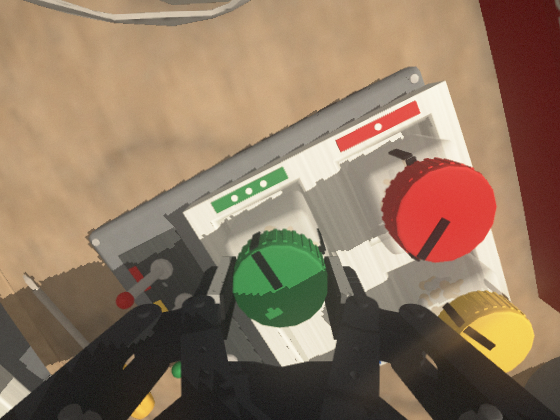

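Emit:
arm_command(targets="0 0 0 0 0 0.17; 0 0 0 0 0 0.17; 0 0 0 0 0 0.17; 0 0 0 0 0 0.17; 0 0 0 0 0 0.17")

```text
clock: 39.85
position: [0.5378, -0.0677, 0.072]
ee_rot: [0.997, 0.073, -0.001, -0.0]
ft_force: [-0.8, 1.1, 6.6]
grip_width: 0.522
```

Emit:
arm_command(targets="0 0 0 0 0 0.17; 0 0 0 0 0 0.17; 0 0 0 0 0 0.17; 0 0 0 0 0 0.15; 0 0 0 0 0 0")

```text
clock: 40.48
position: [0.5382, -0.0676, 0.0721]
ee_rot: [0.968, -0.252, -0.001, -0.0]
ft_force: [0.6, 1.8, 5.5]
grip_width: 0.527
```

```bash
python3 -c "
from h import *
st();print(manip.get_obs()['torque'])"; python3 w.py w24.png
```

```text
t 40.475 pos [ 0.5382 -0.0676  0.0721] q [ 9.677e-01 -2.522e-01 -8.000e-04 -1.000e-04] F [0.6 1.8 5.5] g 45.0 j [ 0.113  0.277 -0.082  1.835  0.025  1.033 -2.06 ]
[ 0.43990923 -0.32980965  0.00485512]
t 40.475 pos [ 0.5382 -0.0676  0.0721] q [ 9.677e-01 -2.522e-01 -8.000e-04 -1.000e-04] F [0.6 1.8 5.5] g 45.0 j [ 0.113  0.277 -0.082  1.835  0.025  1.033 -2.06 ]
cam [ 0.608 -0.107  0.237]
```

View pics/w24.png

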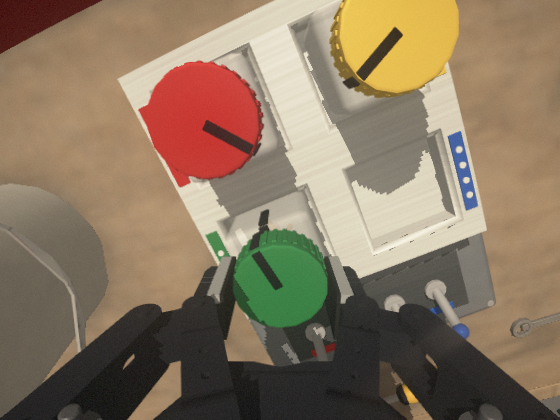

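Emit:
arm_command(targets="0 0 0 0 0 0.1; 0 0 0 0 0 0.08; 0 0 0 0 0 0.04; 0 0 0 0 0 0")

```text
clock: 41.02
position: [0.5378, -0.0672, 0.0721]
ee_rot: [0.935, -0.356, -0.001, -0.0]
ft_force: [-1.7, 3.6, 9.0]
grip_width: 0.529
```

```bash
python3 -c "
from h import *
st();print(manip.get_obs()['torque'])"; python3 w.py w25.png
```

```text
t 41.025 pos [ 0.5378 -0.0672  0.0721] q [ 9.346e-01 -3.558e-01 -1.300e-03 -1.000e-04] F [-1.7  3.6  9. ] g 45.2 j [ 0.088  0.275 -0.055  1.837  0.016  1.033 -2.271]
[0.83179401 0.14880712 0.11261928]
t 41.025 pos [ 0.5378 -0.0672  0.0721] q [ 9.346e-01 -3.558e-01 -1.300e-03 -1.000e-04] F [-1.7  3.6  9. ] g 45.2 j [ 0.088  0.275 -0.055  1.837  0.016  1.033 -2.271]
cam [ 0.598 -0.121  0.237]
```

View pics/w25.png

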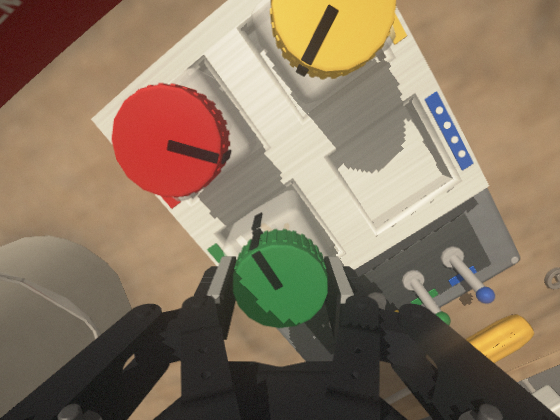

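Emit:
arm_command(targets="0 0 0 0 0 0.03; 0 0 0 0 0 0.02; 0 0 0 0 0 0")

```text
clock: 41.45
position: [0.5375, -0.0665, 0.0723]
ee_rot: [0.926, -0.378, -0.002, -0.0]
ft_force: [-4.5, 5.0, 11.4]
grip_width: 0.523
```

Run:
```python
from h import *
st();print(manip.get_obs()['torque'])
c=shot("wrist"); cv2.imwrite('pics/w26z.png',cv2.resize(c['frame'][180:340,190:380],None,fx=4,fy=4,interpolation=cv2.INTER_CUBIC)[:,:,::-1])
```

```text
t 41.45 pos [ 0.5375 -0.0665  0.0723] q [ 9.256e-01 -3.784e-01 -1.700e-03 -2.000e-04] F [-4.5  5.  11.4] g 44.7 j [ 0.082  0.275 -0.049  1.837  0.013  1.033 -2.319]
[1.306612   0.83113183 0.31672377]
```

View pics/w26z.png

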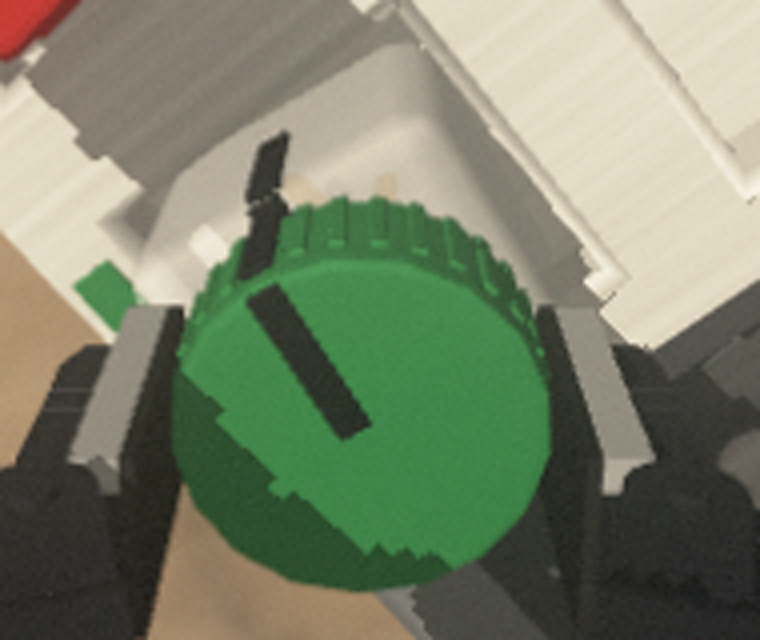

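Emit:
arm_command(targets="0 0 0 0 0 0; 0 0 0 0 0 0; 0 0 0 0 0 0; 0 0 -20 0 0 0; 0 0 -40 0 0 0", grip=66)

```text
clock: 42.12
position: [0.5363, -0.0682, 0.1306]
ee_rot: [0.925, -0.379, -0.003, 0.001]
ft_force: [0.6, -0.1, 0.3]
grip_width: 0.774
```

Emit:
arm_command(targets="0 0 -20 0 0 0; 0 0 0 0 0 0; 0 0 0 0 0 0")

```text
clock: 42.5
position: [0.5372, -0.0682, 0.1506]
ee_rot: [0.925, -0.379, -0.002, 0.001]
ft_force: [-0.2, -0.6, -0.7]
grip_width: 0.776
```

```bash
python3 w.py w27.png; python3 plan.py 0.6205 -0.0764 0.14 108
```

```text
t 42.5 pos [ 0.5372 -0.0682  0.1506] q [ 9.252e-01 -3.794e-01 -2.000e-03  7.000e-04] F [-0.2 -0.6 -0.7] g 66.2 j [ 0.082  0.195 -0.046  1.756  0.009  1.194 -2.315]
cam [ 0.595 -0.124  0.316]
t 42.55 pos [ 0.5371 -0.0681  0.1503] q [ 9.253e-01 -3.793e-01 -2.300e-03  8.000e-04] F [ 0.6  0.3 -0.6] g 66.2 j [ 0.082  0.196 -0.046  1.757  0.009  1.194 -2.315]
psi -44.59
4.4 -3.5 0.7 0 0 -0.178; 4.9 -2.7 0.7 0 0 -0.178; 5.3 -1.8 0.7 0 0 -0.178; 5.5 -0.8 0.7 0 0 -0.178; 5.6 0.2 0.7 0 0 -0.178
5.5 1.2 0.7 0 0 -0.178; 5.2 2.1 0.7 0 0 -0.178; 4.7 3 0.7 0 0 -0.178; 4.1 3.8 0.7 0 0 -0.178; 3.4 4.4 0.7 0 0 -0.178
2.6 5 0.7 0 0 -0.178; 1.6 5.3 0.7 0 0 -0.178; 0.7 5.6 0.7 0 0 -0.178; -0.3 5.6 0.7 0 0 -0.178; -1.3 5.4 0.7 0 0 -0.178
```

View pics/w27.png

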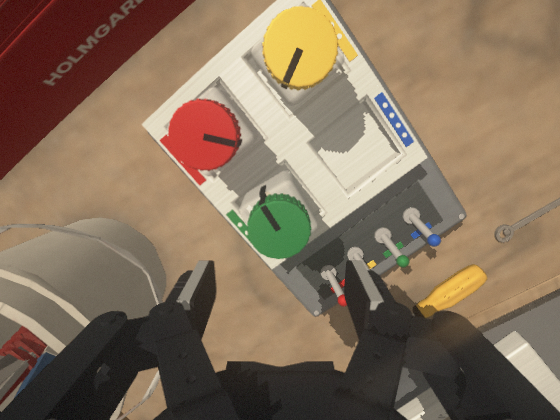

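Emit:
arm_command(targets="4.4 -3.5 0.7 0 0 -0.178; 4.9 -2.7 0.7 0 0 -0.178; 5.3 -1.8 0.7 0 0 -0.178; 5.5 -0.8 0.7 0 0 -0.178; 5.6 0.2 0.7 0 0 -0.178")

```text
clock: 43.18
position: [0.5651, -0.0709, 0.1466]
ee_rot: [0.998, 0.059, -0.002, -0.0]
ft_force: [-0.6, 0.5, -0.0]
grip_width: 0.775
```

Emit:
arm_command(targets="5.5 1.2 0.7 0 0 -0.178; 5.2 2.1 0.7 0 0 -0.178; 4.7 3 0.7 0 0 -0.178; 4.1 3.8 0.7 0 0 -0.178; 3.4 4.4 0.7 0 0 -0.178")

```text
clock: 43.8
position: [0.5929, -0.0736, 0.143]
ee_rot: [0.876, 0.483, -0.002, -0.001]
ft_force: [0.0, 0.6, -0.7]
grip_width: 0.774
```

Emit:
arm_command(targets="2.6 5 0.7 0 0 -0.178; 1.6 5.3 0.7 0 0 -0.178; 0.7 5.6 0.7 0 0 -0.178; -0.3 5.6 0.7 0 0 -0.178; -1.3 5.4 0.7 0 0 -0.178")

```text
clock: 44.42
position: [0.6208, -0.0762, 0.1394]
ee_rot: [0.583, 0.813, -0.001, -0.002]
ft_force: [-0.0, 0.2, 0.9]
grip_width: 0.774
```

Emit:
arm_command(targets="0 0 25 0 0 0; 0 0 0 0 0 0; 0 0 0 0 0 0")

```text
clock: 44.8
position: [0.6211, -0.0761, 0.1159]
ee_rot: [0.585, 0.811, -0.001, -0.001]
ft_force: [0.1, -0.7, -0.2]
grip_width: 0.774
```

```bash
python3 w.py w28.png; python3 plan.py 0.6205 -0.0764 0.072 108
```

```text
t 44.8 pos [ 0.6211 -0.0761  0.1159] q [ 5.851e-01  8.110e-01 -8.000e-04 -1.500e-03] F [ 0.1 -0.7 -0.2] g 66.1 j [ 0.327  0.425 -0.358  1.555  0.156  1.193  0.261]
cam [ 0.598 -0.002  0.281]
t 44.85 pos [ 0.6214 -0.0761  0.1164] q [ 5.851e-01  8.110e-01 -6.000e-04 -1.100e-03] F [0.2 0.5 0.5] g 65.8 j [ 0.327  0.425 -0.358  1.555  0.156  1.193  0.261]
psi 108.39
0 -0.9 44.4 -0.002 -0.001 0.007
```

View pics/w28.png

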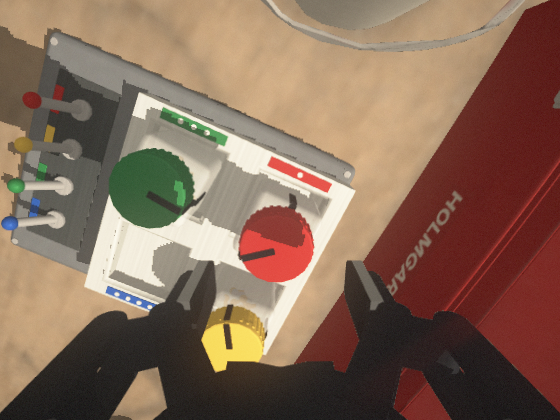

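Emit:
arm_command(targets="0 -0.9 20 0 0 0; 0 0 15 0 0 0; 0 0 9 0 0 0; 0 0 0 0 0 0; 0 0 0 0 0 0")

```text
clock: 45.48
position: [0.6205, -0.0764, 0.0722]
ee_rot: [0.585, 0.811, -0.001, -0.001]
ft_force: [-0.8, 0.2, -0.3]
grip_width: 0.772
```

Emit:
arm_command(targets="0 0 0 0 0 0; 0 0 0 0 0 0; 0 0 0 0 0 0; 0 0 0 0 0 0; 0 0 0 0 0 0", grip=36, squeeze=30)

```text
clock: 46.1
position: [0.6205, -0.0765, 0.0725]
ee_rot: [0.585, 0.811, -0.001, -0.001]
ft_force: [-2.4, 0.3, 6.1]
grip_width: 0.529
```

```bash
cat > tq.py <<'E'
from h import *
import sys
st();print(np.round(manip.get_obs()['torque'],3))
c=shot("wrist"); cv2.imwrite('pics/'+sys.argv[1],cv2.resize(c['frame'][150:340,170:400],None,fx=3,fy=3,interpolation=cv2.INTER_CUBIC)[:,:,::-1])
E
python3 tq.py w29.png
```

```text
t 46.1 pos [ 0.6205 -0.0765  0.0725] q [ 5.85e-01  8.11e-01 -6.00e-04 -9.00e-04] F [-2.4  0.3  6.1] g 45.1 j [ 0.323  0.464 -0.352  1.598  0.173  1.112  0.249]
[ 0.027  0.474 -0.003]
```

View pics/w29.png

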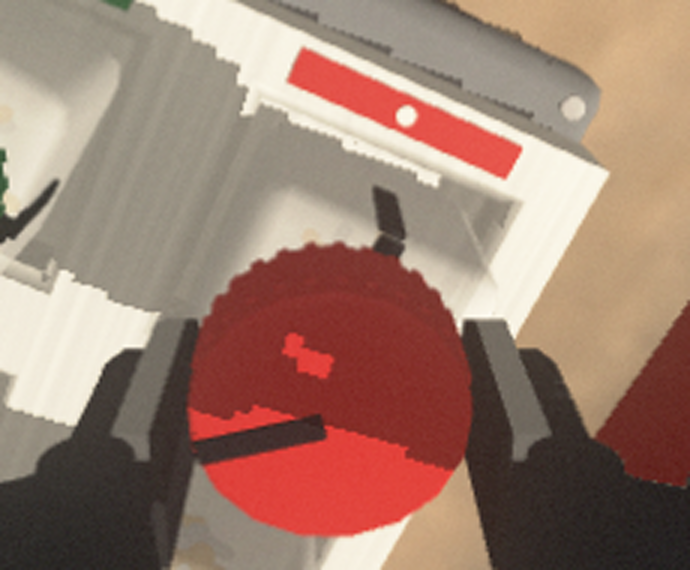

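Emit:
arm_command(targets="0 0 0 0 0 0.1; 0 0 0 0 0 0.17; 0 0 0 0 0 0.17; 0 0 0 0 0 0.17; 0 0 0 0 0 0.17")

```text
clock: 46.78
position: [0.6213, -0.0761, 0.0725]
ee_rot: [0.851, 0.526, -0.0, -0.0]
ft_force: [2.2, 0.6, 3.8]
grip_width: 0.523
```

Emit:
arm_command(targets="0 0 0 0 0 0.17; 0 0 0 0 0 0.17; 0 0 0 0 0 0.17; 0 0 0 0 0 0.17; 0 0 0 0 0 0.17")

```text
clock: 47.4
position: [0.6211, -0.0766, 0.0724]
ee_rot: [0.992, 0.128, -0.0, 0.0]
ft_force: [0.6, 0.6, 2.4]
grip_width: 0.526
```

Emit:
arm_command(targets="0 0 0 0 0 0.17; 0 0 0 0 0 0.15; 0 0 0 0 0 0; 0 0 0 0 0 0")

```text
clock: 47.9
position: [0.6207, -0.0766, 0.0724]
ee_rot: [1.0, -0.027, -0.001, 0.0]
ft_force: [0.2, -0.4, 5.7]
grip_width: 0.524
```

```bash
python3 tq.py w30.png
```

```text
t 47.9 pos [ 0.6207 -0.0766  0.0724] q [ 9.996e-01 -2.740e-02 -9.000e-04  0.000e+00] F [ 0.2 -0.4  5.7] g 44.8 j [ 0.059  0.438 -0.012  1.614  0.006  1.092 -1.58 ]
[-0.308  0.013 -0.037]
```

View pics/w30.png

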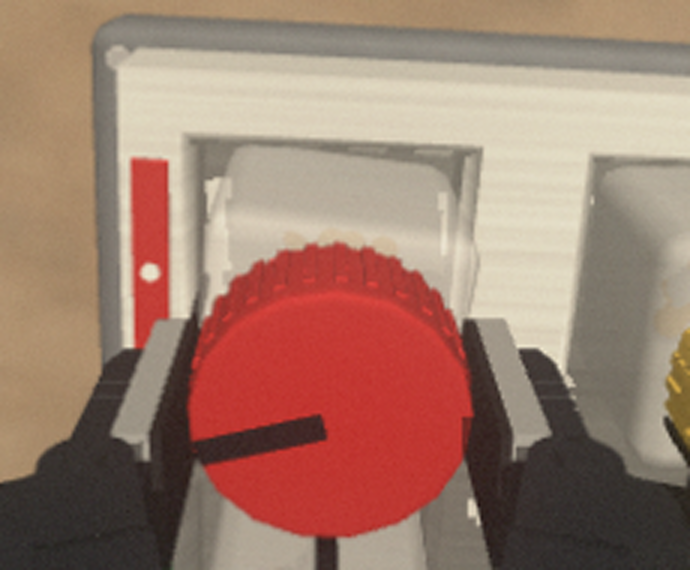

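Emit:
arm_command(targets="0 0 0 0 0 0.1; 0 0 0 0 0 0.1; 0 0 0 0 0 0.02; 0 0 0 0 0 0")

```text
clock: 48.45
position: [0.6206, -0.0767, 0.0723]
ee_rot: [0.991, -0.137, -0.001, 0.0]
ft_force: [0.6, -0.7, 5.5]
grip_width: 0.527
```

```bash
python3 tq.py w31.png
```

```text
t 48.45 pos [ 0.6206 -0.0767  0.0723] q [ 9.905e-01 -1.372e-01 -1.000e-03  1.000e-04] F [ 0.6 -0.7  5.5] g 45.0 j [ 0.029  0.437  0.026  1.616 -0.012  1.091 -1.787]
[-0.361 -0.    -0.05 ]
```

Emit:
arm_command(targets="0 0 0 0 0 0.03; 0 0 0 0 0 0.02; 0 0 0 0 0 0")

```text
clock: 48.88
position: [0.6206, -0.0767, 0.0723]
ee_rot: [0.987, -0.162, -0.001, 0.0]
ft_force: [0.0, -0.9, 5.6]
grip_width: 0.526
```

```bash
python3 tq.py w32.png
```

```text
t 48.875 pos [ 0.6206 -0.0767  0.0723] q [ 9.868e-01 -1.619e-01 -1.000e-03  2.000e-04] F [ 0.  -0.9  5.6] g 44.9 j [ 0.022  0.437  0.035  1.616 -0.017  1.09  -1.834]
[-0.362  0.051  0.052]
```

View pics/w32.png

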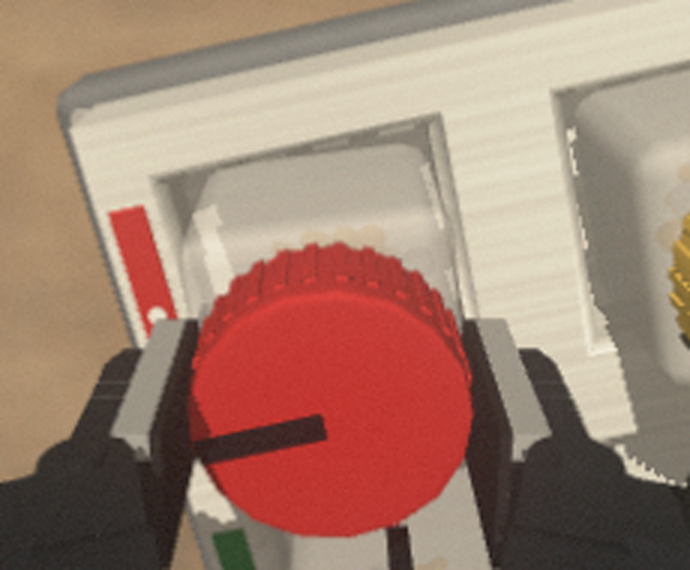

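Emit:
arm_command(targets="0 0 0 0 0 0.04; 0 0 0 0 0 0.03; 0 0 0 0 0 0")

```text
clock: 49.3
position: [0.6206, -0.0768, 0.0723]
ee_rot: [0.981, -0.196, -0.001, 0.0]
ft_force: [0.3, -1.7, 4.8]
grip_width: 0.526
```

```bash
python3 tq.py w33.png
```

```text
t 49.3 pos [ 0.6206 -0.0768  0.0723] q [ 9.805e-01 -1.965e-01 -9.000e-04  2.000e-04] F [ 0.3 -1.7  4.8] g 44.9 j [ 0.013  0.437  0.047  1.617 -0.022  1.09  -1.9  ]
[-0.464 -0.001  0.046]
```

Emit:
arm_command(targets="0 0 0 0 0 0.03; 0 0 0 0 0 0.03; 0 0 0 0 0 0")

```text
clock: 49.72
position: [0.6207, -0.0768, 0.0723]
ee_rot: [0.974, -0.226, -0.001, 0.0]
ft_force: [0.3, -1.6, 5.4]
grip_width: 0.522
```

```bash
python3 tq.py w34.png
```

```text
t 49.725 pos [ 0.6207 -0.0768  0.0723] q [ 9.742e-01 -2.257e-01 -9.000e-04  3.000e-04] F [ 0.3 -1.6  5.4] g 44.6 j [ 0.005  0.437  0.058  1.618 -0.027  1.09  -1.957]
[-0.519 -0.114  0.099]
```

View pics/w34.png

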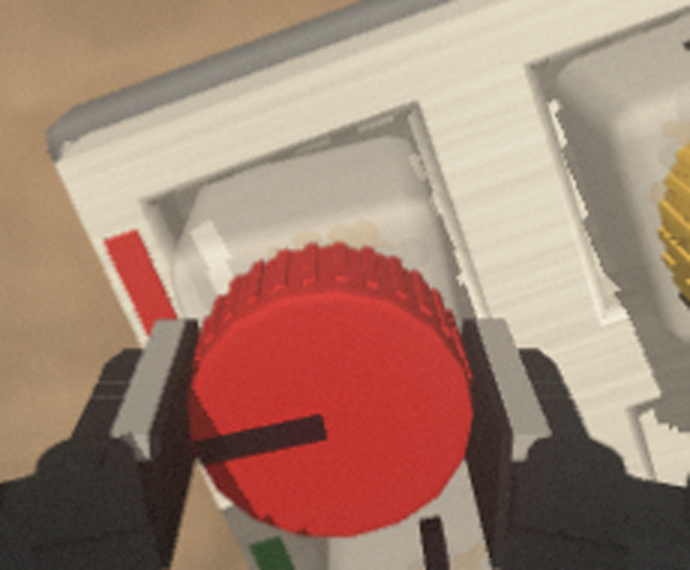

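Emit:
arm_command(targets="0 0 0 0 0 0.03; 0 0 0 0 0 0.02; 0 0 0 0 0 0")

```text
clock: 50.15
position: [0.6204, -0.0763, 0.0723]
ee_rot: [0.968, -0.249, -0.001, 0.0]
ft_force: [-1.0, -0.6, 6.0]
grip_width: 0.525
```

```bash
python3 tq.py w35.png
```

```text
t 50.15 pos [ 0.6204 -0.0763  0.0723] q [ 9.684e-01 -2.494e-01 -1.200e-03  2.000e-04] F [-1.  -0.6  6. ] g 44.8 j [-0.003  0.437  0.066  1.618 -0.032  1.09  -2.003]
[-0.22   0.265  0.587]
```

View pics/w35.png

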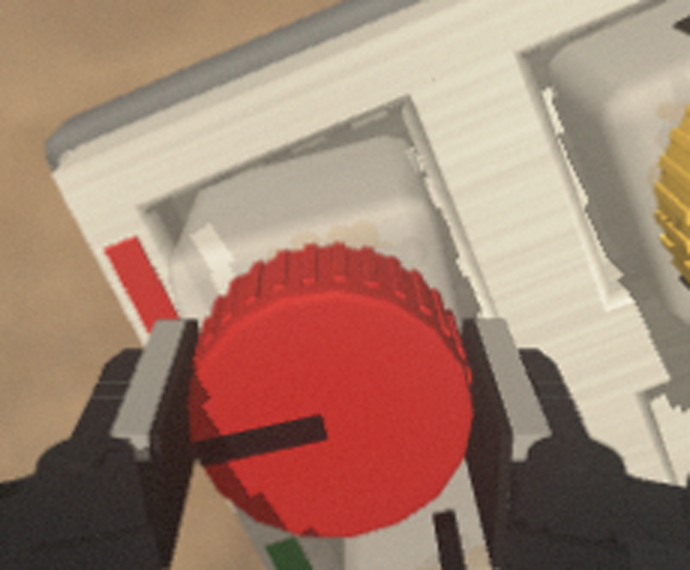

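Emit:
arm_command(targets="0 0 0 0 0 0; 0 0 0 0 0 0; 0 0 0 0 0 0; 0 0 -20 0 0 0; 0 0 -40 0 0 0", grip=66)

```text
clock: 50.82
position: [0.6195, -0.0764, 0.1322]
ee_rot: [0.968, -0.251, -0.003, 0.001]
ft_force: [1.2, 0.2, 0.2]
grip_width: 0.769
```

Emit:
arm_command(targets="0 0 -20 0 0 0; 0 0 0 0 0 0; 0 0 0 0 0 0")

```text
clock: 51.2
position: [0.6201, -0.0764, 0.1516]
ee_rot: [0.968, -0.251, -0.002, 0.0]
ft_force: [0.2, 0.6, -0.2]
grip_width: 0.772
```

```bash
python3 w.py w36.png; python3 plan.py 0.6122 -0.1601 0.12 100
```

```text
t 51.2 pos [ 0.6201 -0.0764  0.1516] q [ 9.679e-01 -2.513e-01 -1.700e-03  3.000e-04] F [ 0.2  0.6 -0.2] g 65.9 j [-0.008  0.367  0.073  1.539 -0.028  1.24  -2.009]
cam [ 0.69  -0.116  0.317]
t 51.25 pos [ 0.6199 -0.0764  0.1511] q [ 9.679e-01 -2.513e-01 -2.100e-03  4.000e-04] F [ 0.2  0.2 -0.4] g 66.4 j [-0.008  0.367  0.073  1.539 -0.028  1.24  -2.009]
psi -29.11
2.6 5.9 2.4 0 0 -0.173; 1.6 6.3 2.4 0 0 -0.173; 0.5 6.4 2.4 0 0 -0.173; -0.7 6.4 2.4 0 0 -0.173; -1.8 6.2 2.4 0 0 -0.173
-2.8 5.8 2.4 0 0 -0.173; -3.8 5.2 2.4 0 0 -0.173; -4.6 4.5 2.4 0 0 -0.173; -5.3 3.7 2.4 0 0 -0.173; -5.9 2.7 2.4 0 0 -0.173
-6.3 1.6 2.4 0 0 -0.173; -6.4 0.5 2.4 0 0 -0.173; -6.4 -0.6 2.4 0 0 -0.173
```

View pics/w36.png

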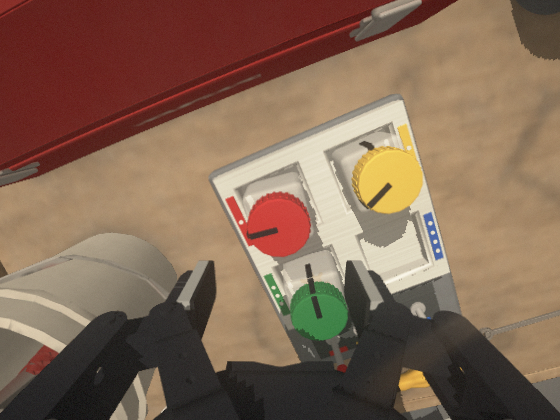

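Red's line is over its mark, and so is green's. Now yellow.

Emit:
arm_command(targets="2.6 5.9 0 0 0 -0.173; 1.6 6.3 0 0 0 -0.173; 0.5 6.4 0 0 0 -0.173; -0.7 6.4 0 0 0 -0.173; -1.8 6.2 0 0 0 -0.173")

```text
clock: 51.88
position: [0.6169, -0.1087, 0.1507]
ee_rot: [0.984, 0.18, -0.002, -0.001]
ft_force: [-0.5, -1.1, 0.7]
grip_width: 0.772
```

Emit:
arm_command(targets="-2.8 5.8 0 0 0 -0.173; -3.8 5.2 0 0 0 -0.173; -4.6 4.5 0 0 0 -0.173; -5.3 3.7 0 0 0 -0.173; -5.9 2.7 0 0 0 -0.173")

```text
clock: 52.5
position: [0.6139, -0.1408, 0.1507]
ee_rot: [0.817, 0.576, -0.002, -0.002]
ft_force: [0.2, 0.2, -0.1]
grip_width: 0.77
```

Emit:
arm_command(targets="-6.3 1.6 10 0 0 -0.173; -6.4 0.5 12 0 0 -0.173; -6.4 -0.6 12 0 0 -0.173; 0 0 0 0 0 0; 0 0 0 0 0 0")

```text
clock: 53.12
position: [0.6125, -0.1596, 0.1178]
ee_rot: [0.646, 0.763, -0.001, -0.001]
ft_force: [-0.1, 0.2, -0.2]
grip_width: 0.768
```

```bash
python3 w.py w37.png; python3 plan.py 0.6122 -0.1601 0.072 100
```

```text
t 53.125 pos [ 0.6125 -0.1596  0.1178] q [ 0.6459  0.7634 -0.0008 -0.0014] F [-0.1  0.2 -0.2] g 65.6 j [ 0.358  0.424 -0.227  1.539  0.1    1.194  0.28 ]
cam [ 0.601 -0.083  0.283]
t 53.175 pos [ 0.6127 -0.1595  0.1182] q [ 6.456e-01  7.637e-01 -7.000e-04 -1.100e-03] F [ 0.3  0.9 -0.6] g 65.9 j [ 0.358  0.423 -0.227  1.539  0.1    1.194  0.28 ]
psi 99.58
-0.5 -0.5 46.2 -0.002 -0.001 -0.007
```

View pics/w37.png

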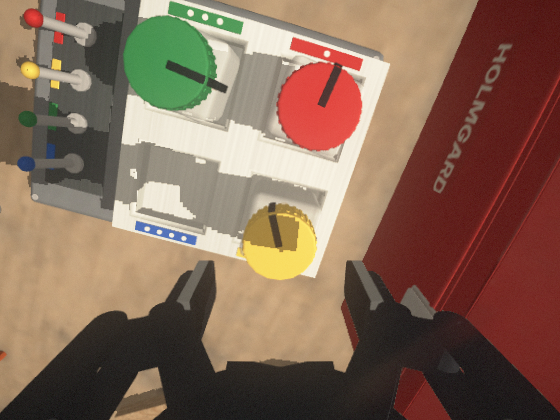

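Emit:
arm_command(targets="-0.5 -0.5 20 0 0 0; 0 0 17 0 0 0; 0 0 9 0 0 0; 0 0 0 0 0 0; 0 0 0 0 0 0")

```text
clock: 53.8
position: [0.6123, -0.1606, 0.0722]
ee_rot: [0.645, 0.765, -0.001, -0.001]
ft_force: [0.7, -0.0, 0.2]
grip_width: 0.774
```

Emit:
arm_command(targets="0 0 0 0 0 0; 0 0 0 0 0 0; 0 0 0 0 0 0; 0 0 0 0 0 0; 0 0 0 0 0 0", grip=36, squeeze=30)

```text
clock: 54.42
position: [0.6123, -0.1607, 0.0727]
ee_rot: [0.645, 0.765, -0.001, -0.001]
ft_force: [-2.1, 0.4, 6.5]
grip_width: 0.528
```

```bash
python3 tq.py w38.png
```

```text
t 54.425 pos [ 0.6123 -0.1607  0.0727] q [ 6.446e-01  7.645e-01 -6.000e-04 -7.000e-04] F [-2.1  0.4  6.5] g 45.1 j [ 0.357  0.465 -0.224  1.582  0.112  1.11   0.276]
[ 0.074  0.444 -0.039]
```

View pics/w38.png

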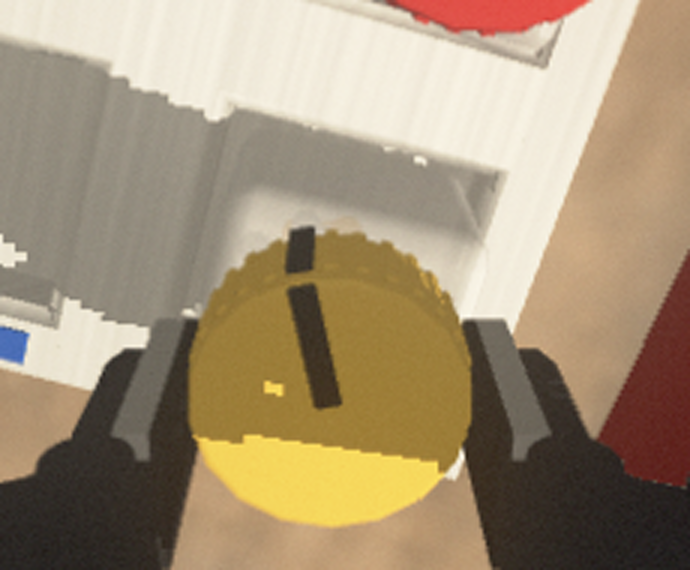

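Emit:
arm_command(targets="0 0 0 0 0 0.1; 0 0 0 0 0 0.17; 0 0 0 0 0 0.17; 0 0 0 0 0 0.17; 0 0 0 0 0 0.17")

```text
clock: 55.1
position: [0.6123, -0.1605, 0.0727]
ee_rot: [0.888, 0.46, -0.001, -0.0]
ft_force: [-2.0, 0.7, 4.9]
grip_width: 0.526
```

Emit:
arm_command(targets="0 0 0 0 0 0.17; 0 0 0 0 0 0.17; 0 0 0 0 0 0.17; 0 0 0 0 0 0.17; 0 0 0 0 0 0.17")

```text
clock: 55.72
position: [0.6121, -0.1598, 0.0727]
ee_rot: [0.999, 0.053, -0.001, -0.001]
ft_force: [-3.0, 2.2, 7.2]
grip_width: 0.526
```

Emit:
arm_command(targets="0 0 0 0 0 0.17; 0 0 0 0 0 0.08; 0 0 0 0 0 0.02; 0 0 0 0 0 0")

```text
clock: 56.22
position: [0.6123, -0.1596, 0.0728]
ee_rot: [0.997, -0.079, -0.001, -0.001]
ft_force: [-2.8, 3.4, 7.5]
grip_width: 0.522
```

```bash
python3 tq.py w39.png
```

```text
t 56.225 pos [ 0.6123 -0.1596  0.0728] q [ 9.968e-01 -7.930e-02 -1.100e-03 -5.000e-04] F [-2.8  3.4  7.5] g 44.6 j [ 0.096  0.452  0.112  1.598 -0.056  1.097 -1.507]
[ 0.711  0.687 -0.002]
```

View pics/w39.png

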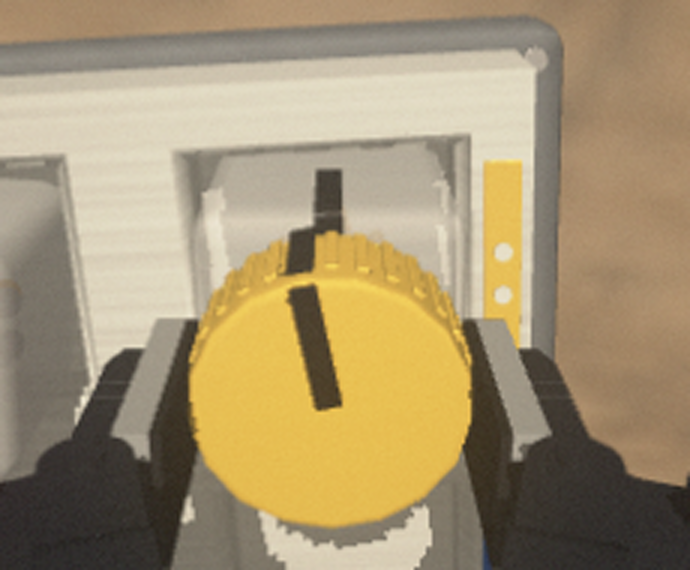

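About 0.2 rad remains. I'll turn in small steps and watch the torque.

Emit:
arm_command(targets="0 0 0 0 0 0.08; 0 0 0 0 0 0.06; 0 0 0 0 0 0")

```text
clock: 56.65
position: [0.6123, -0.1596, 0.0728]
ee_rot: [0.989, -0.149, -0.001, -0.0]
ft_force: [-2.6, 3.3, 7.8]
grip_width: 0.528
```

```bash
python3 tq.py w40.png
```

```text
t 56.65 pos [ 0.6123 -0.1596  0.0728] q [ 9.888e-01 -1.491e-01 -1.100e-03 -4.000e-04] F [-2.6  3.3  7.8] g 45.1 j [ 0.077  0.453  0.137  1.599 -0.068  1.096 -1.638]
[0.641 0.595 0.034]
```

Emit:
arm_command(targets="0 0 0 0 0 0.03; 0 0 0 0 0 0.02; 0 0 0 0 0 0")

```text
clock: 57.08
position: [0.6123, -0.1595, 0.0727]
ee_rot: [0.985, -0.173, -0.001, -0.0]
ft_force: [-2.8, 3.1, 7.9]
grip_width: 0.527
```

```bash
python3 tq.py w41.png
```

```text
t 57.075 pos [ 0.6123 -0.1595  0.0727] q [ 9.849e-01 -1.734e-01 -1.200e-03 -4.000e-04] F [-2.8  3.1  7.9] g 45.0 j [ 0.07   0.453  0.146  1.6   -0.073  1.096 -1.684]
[0.743 0.694 0.151]
```

View pics/w41.png

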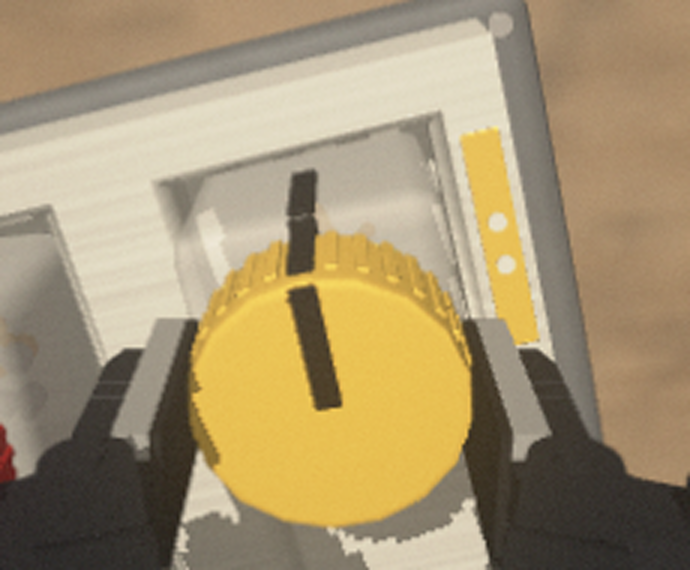

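Emit:
arm_command(targets="0 0 0 0 0 0.03; 0 0 0 0 0 0.02; 0 0 0 0 0 0")

```text
clock: 57.5
position: [0.6121, -0.1586, 0.0729]
ee_rot: [0.98, -0.197, -0.002, -0.001]
ft_force: [-4.4, 5.6, 9.2]
grip_width: 0.527
```

```bash
python3 tq.py w42.png
```

```text
t 57.5 pos [ 0.6121 -0.1586  0.0729] q [ 9.803e-01 -1.973e-01 -1.600e-03 -8.000e-04] F [-4.4  5.6  9.2] g 45.0 j [ 0.063  0.453  0.154  1.6   -0.078  1.097 -1.731]
[1.284 1.234 0.449]
```

View pics/w42.png

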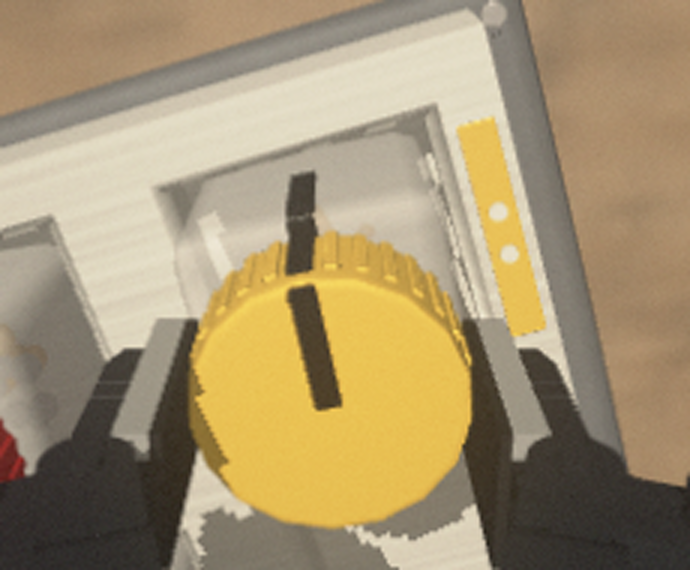

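Emit:
arm_command(targets="0 0 0 0 0 0; 0 0 0 0 0 0; 0 0 0 0 0 0; 0 0 -20 0 0 0; 0 0 -40 0 0 0", grip=66)

```text
clock: 58.18
position: [0.6112, -0.1605, 0.1322]
ee_rot: [0.98, -0.198, -0.003, 0.0]
ft_force: [0.9, -0.2, 0.8]
grip_width: 0.772
```

Emit:
arm_command(targets="0 0 -40 0 0 0; 0 0 -20 0 0 0; 0 0 0 0 0 0")

```text
clock: 58.55
position: [0.6134, -0.161, 0.1949]
ee_rot: [0.98, -0.198, 0.001, 0.0]
ft_force: [0.0, -0.2, -0.3]
grip_width: 0.773
```

```bash
python3 plan.py 0.48 -0.10 0.21 -6
```

```text
t 58.55 pos [ 0.6134 -0.161   0.1949] q [ 9.801e-01 -1.984e-01  8.000e-04  1.000e-04] F [ 0.  -0.2 -0.3] g 66.0 j [ 0.053  0.356  0.17   1.467 -0.061  1.322 -1.742]
psi -22.88
-48.9 -1.4 -5.1 0 -0.001 -0.098; -48.5 -6.2 -5.1 0 -0.001 -0.098; -47.7 -10.9 -5.1 0 -0.001 -0.098
```

Emit:
arm_command(targets="-48.9 -1.4 -5 0 0 -0.098; -48.5 -6.2 -5 0 0 -0.098; -47.7 -10.9 -5 0 0 -0.098; 0 0 0 0 0 0; 0 0 0 0 0 0", grip=0)

```text
clock: 59.18
position: [0.479, -0.0999, 0.2072]
ee_rot: [0.999, -0.053, -0.001, -0.0]
ft_force: [1.1, 1.0, -0.6]
grip_width: -0.003
```

```bash
python3 w5.py w43.png; python3 -c "
import cv2
im=cv2.imread('pics/w43.png'); cv2.imwrite('pics/w43z.png',cv2.resize(im[0:290,230:530],None,fx=2,fy=2,interpolation=cv2.INTER_CUBIC))"
```

```text
t 59.175 pos [ 0.479  -0.0999  0.2072] q [ 0.9986 -0.053  -0.0013 -0.    ] F [ 1.1  1.  -0.6] g -0.2 j [ 0.014  0.033  0.101  1.815 -0.003  1.296 -1.561]
[[188.0, -3.6], [376.6, -4.3], [363.5, 180.0], [201.8, 180.7], [206.4, 15.3], [267.1, 14.4], [268.0, 79.0], [210.2, 79.6], [297.6, 14.3], [358.2, 14.7], [354.7, 79.0], [297.0, 78.8], [212.1, 109.7], [268.4, 109.2], [269.2, 165.3], [215.7, 165.6], [296.7, 109.0], [353.0, 109.1], [349.5, 165.0], [296.1, 165.2]]
```

View pics/w43.png

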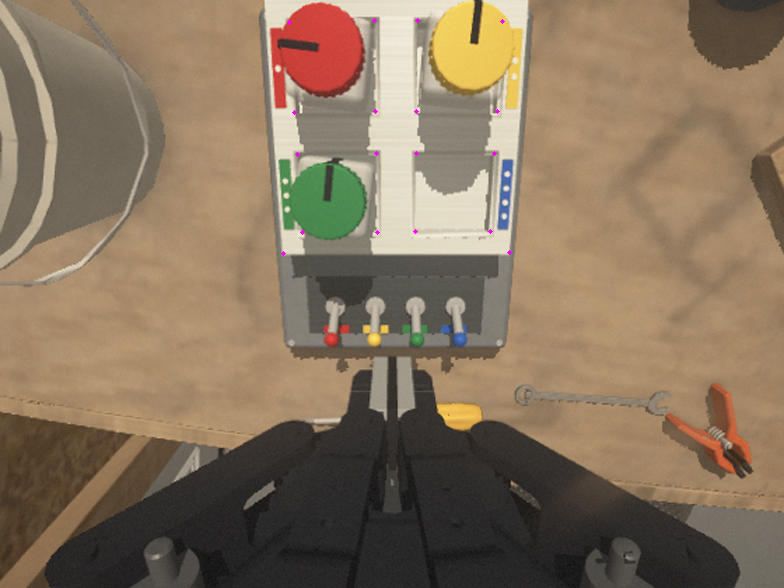

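View pics/w43z.png

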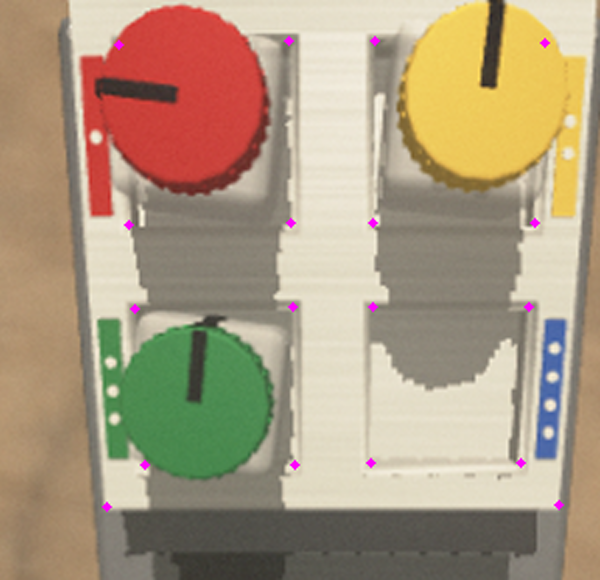

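```bash
cat > sh2w.py <<'E'
import numpy as np
p=np.load("shaker.npy")
def w(x,y): 
    c,s=np.cos(p[2]),np.sin(p[2]); x/=1e3;y/=1e3
    return round(float(p[0]+c*x-s*y),4),round(float(p[1]+s*x+c*y),4)
if __name__=="__main__":
    for y in (51,17,-17,-51): print(y,w(-180,y),w(-139,y))
E
python3 sh2w.py; python3 plan.py $(python3 -c "
from sh2w import w
a=w(-180,51); print(a[0],a[1],0.11,-5.9,a[0],a[1],0.045,-5.9)")
```

```text
51 (0.4013, -0.0448) (0.4421, -0.049)
17 (0.3979, -0.0786) (0.4387, -0.0828)
-17 (0.3944, -0.1124) (0.4352, -0.1166)
-51 (0.3909, -0.1462) (0.4317, -0.1504)
t 59.225 pos [ 0.4792 -0.1001  0.207 ] q [ 0.9986 -0.0531 -0.0015  0.    ] F [ 0.7  1.  -0.7] g -0.1 j [ 0.014  0.034  0.101  1.815 -0.003  1.296 -1.561]
psi -6.09
-27.7 -15.6 32.4 0 0.001 -0.001; -27.7 -15.6 32.4 0 0.001 -0.001; -27.7 -15.6 32.4 0 0.001 -0.001; 0 0 32.5 0 0 0; 0 0 32.5 0 0 0
```

Emit:
arm_command(targets="-27.7 -15.6 25 0 0 0; -27.7 -15.6 25 0 0 0; -27.7 -15.6 25 0 0 0; 0 0 0 0 0 0; 0 0 0 0 0 0")

```text
clock: 59.85
position: [0.402, -0.0449, 0.1329]
ee_rot: [0.999, -0.053, -0.001, 0.0]
ft_force: [0.3, 0.2, 0.6]
grip_width: 0.001
```

```bash
python3 w.py w44.png toggle_red_tip; python3 plan.py $(python3 -c "
from sh2w import w
a=w(-180,51); print(a[0],a[1],0.045,-5.9)")
```

```text
t 59.85 pos [ 0.402  -0.0449  0.1329] q [ 0.9986 -0.0529 -0.0012  0.    ] F [0.3 0.2 0.6] g 0.1 j [-0.034 -0.095  0.031  2.1    0.003  1.138 -1.682]
cam [ 0.482 -0.054  0.298]
toggle_red_tip [(0.85, [0.435, -0.0446, 0.0559])]
t 59.95 pos [ 0.4022 -0.0449  0.1331] q [ 9.986e-01 -5.310e-02 -9.000e-04 -0.000e+00] F [ 0.9 -0.  -0.6] g -0.3 j [-0.034 -0.095  0.031  2.1    0.003  1.138 -1.682]
psi -6.09
-0.4 0 44 0 0.001 -0.002; -0.4 0 44 0 0.001 -0.002
```

View pics/w44.png

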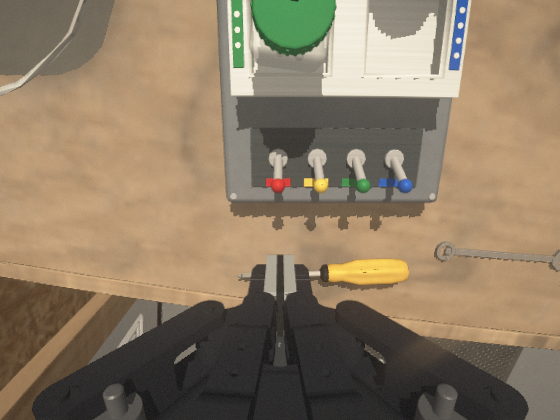

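Emit:
arm_command(targets="-0.4 0 35 0 0 0; -0.4 0 35 0 0 0; 0 0 18 0 0 0; 0 0 0 0 0 0; 0 0 0 0 0 0")

```text
clock: 60.58
position: [0.4008, -0.0445, 0.0454]
ee_rot: [0.999, -0.053, -0.001, -0.0]
ft_force: [0.6, -0.2, -0.1]
grip_width: 0.004
```

Run:
```python
from h import *
o=st(); c=shot("wrist","w45.png")
from sh2w import w
b=[(*w(-154.3,y),.0616) for y in (51,17,-17,-51)]
print(proj(c,b).round(1).tolist())
c=shot('scene'); 
p=np.array(o['position'])
print("tcp in scene",proj(c,[p,p+[0,0,.027],p+[.011,0,.027]]), proj(c,b))
cv2.imwrite('pics/s45z.png',cv2.resize(c['frame'][170:270,200:320],None,fx=6,fy=6,interpolation=cv2.INTER_CUBIC)[:,:,::-1])
```

```text
t 60.575 pos [ 0.4008 -0.0445  0.0454] q [ 9.986e-01 -5.280e-02 -8.000e-04 -1.000e-04] F [ 0.6 -0.2 -0.1] g 0.4 j [-3.600e-02  2.200e-02  3.300e-02  2.197e+00 -1.000e-03  9.240e-01
 -1.678e+00]
[[278.4, 220.3], [343.3, 220.1], [407.5, 219.6], [469.8, 219.3]]
tcp in scene [[249.17643017 227.96273306]
 [248.87358754 220.63064923]
 [251.49781119 219.06215729]] [[255.83484544 220.25053941]
 [263.08891084 225.20707018]
 [270.58691823 230.29548505]
 [278.24017585 235.52289365]]
```

View pics/w45.png

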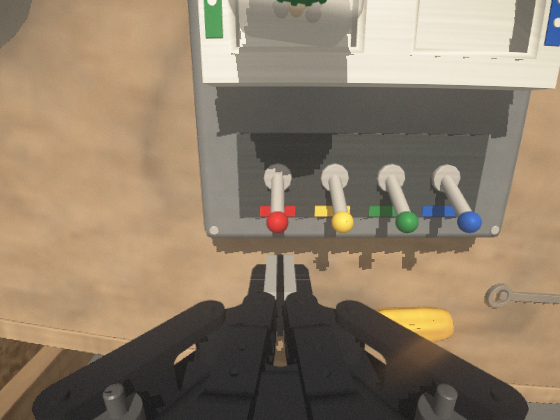

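View pics/s45z.png

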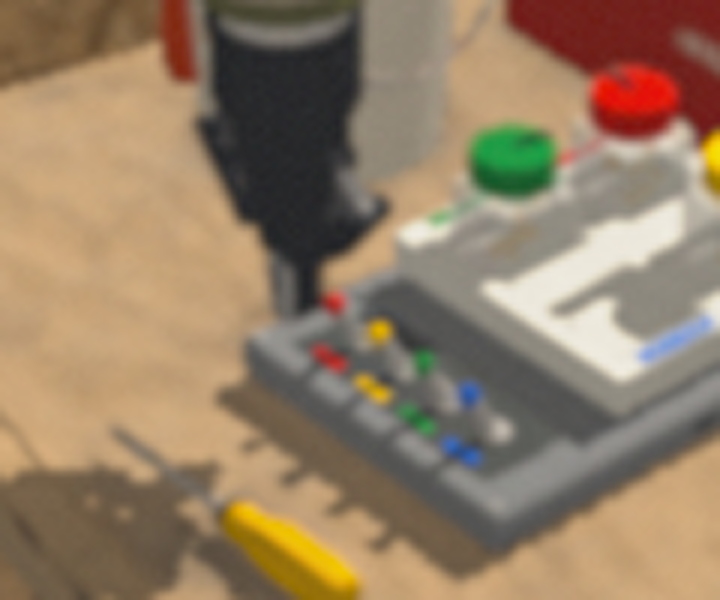

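Emit:
arm_command(targets="0 0 11 0 0 0; 0 0 0 0 0 0; 0 0 0 0 0 0")

```text
clock: 61.05
position: [0.3997, -0.0443, 0.0334]
ee_rot: [0.999, -0.053, -0.002, -0.0]
ft_force: [-1.0, -0.1, 0.3]
grip_width: 0.002
```

```bash
python3 - <<'E'
from h import *
o=st(); c=shot("wrist","w46.png")
c=shot('scene'); 
cv2.imwrite('pics/s46z.png',cv2.resize(c['frame'][180:250,210:300],None,fx=8,fy=8,interpolation=cv2.INTER_CUBIC)[:,:,::-1])
E
python3 plan.py 0.4421 -0.049 0.034 -5.9
```

```text
t 61.05 pos [ 0.3997 -0.0443  0.0334] q [ 0.9986 -0.0526 -0.0016 -0.    ] F [-1.  -0.1  0.3] g 0.2 j [-3.600e-02  4.200e-02  3.300e-02  2.208e+00 -2.000e-03  8.950e-01
 -1.677e+00]
t 61.15 pos [ 0.3999 -0.0443  0.0336] q [ 0.9986 -0.0526 -0.0014 -0.    ] F [-0.4 -0.6 -0.1] g 0.2 j [-3.600e-02  4.100e-02  3.300e-02  2.208e+00 -2.000e-03  8.950e-01
 -1.677e+00]
psi -6.03
42.5 0.3 -0.5 0 0.003 -0.002
```

View pics/s46z.png

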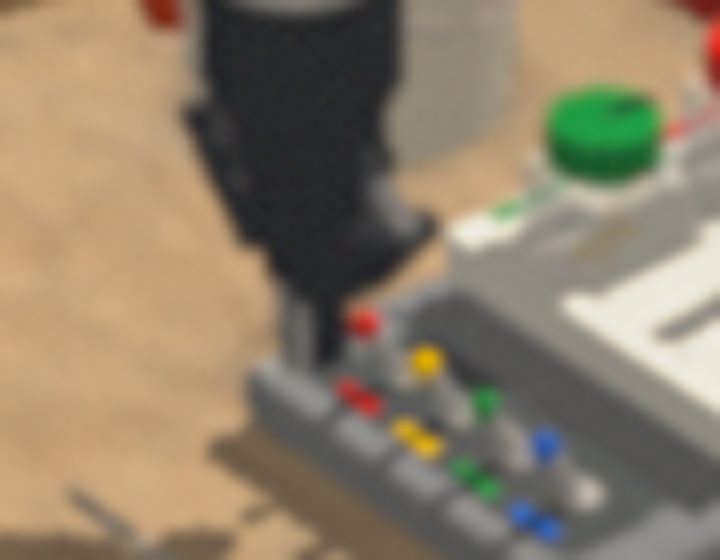

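Fingertips are level with the lever, just in front of the red ball. Now I'll push towards the bays.

Emit:
arm_command(targets="10 0 0 0 0 0; 10 0 0 0 0 0; 10 0 0 0 0 0; 8 0 0 0 0 0; 0 0 0 0 0 0")

```text
clock: 61.78
position: [0.4382, -0.0483, 0.0332]
ee_rot: [0.999, -0.053, -0.001, -0.0]
ft_force: [-0.9, 0.2, 0.1]
grip_width: 0.001
```

```bash
python3 tq.py w47.png; python3 w.py w47b.png
```

```text
t 61.775 pos [ 0.4382 -0.0483  0.0332] q [ 0.9986 -0.0526 -0.0014 -0.    ] F [-0.9  0.2  0.1] g 0.1 j [-0.033  0.123  0.042  2.119 -0.007  0.902 -1.664]
[ 0.036 -0.007  0.037]
t 61.825 pos [ 0.4378 -0.0483  0.0332] q [ 0.9986 -0.0526 -0.0015 -0.    ] F [ 0.6 -0.2  0.6] g -0.0 j [-0.033  0.123  0.042  2.12  -0.007  0.902 -1.664]
cam [ 0.517 -0.058  0.198]
```

View pics/w47b.png

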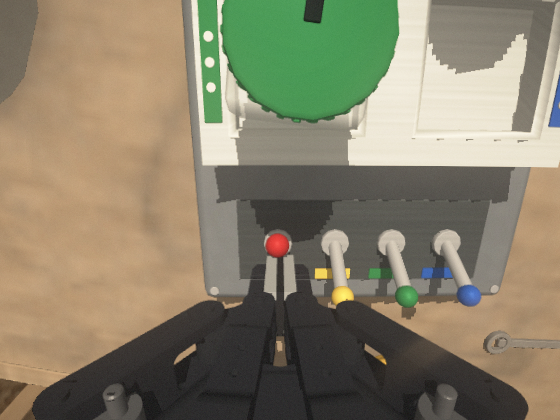

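Emit:
arm_command(targets="6 0 0 0 0 0; 6 0 0 0 0 0; 0 0 0 0 0 0; 0 0 0 0 0 0")

```text
clock: 62.38
position: [0.4444, -0.0489, 0.0322]
ee_rot: [0.999, -0.053, -0.007, -0.0]
ft_force: [-23.4, 3.9, 17.0]
grip_width: -0.0
```

```bash
python3 tq.py w48.png; python3 w.py w48b.png
```

```text
t 62.375 pos [ 0.4444 -0.0489  0.0322] q [ 9.986e-01 -5.250e-02 -6.900e-03 -2.000e-04] F [-23.4   3.9  17. ] g -0.0 j [-0.033  0.146  0.043  2.096 -0.009  0.914 -1.66 ]
[0.707 4.985 0.034]
t 62.425 pos [ 0.4444 -0.0489  0.0323] q [ 9.986e-01 -5.250e-02 -6.900e-03 -2.000e-04] F [-23.4   2.7  17.4] g 0.2 j [-0.033  0.146  0.043  2.096 -0.009  0.914 -1.66 ]
cam [ 0.526 -0.058  0.197]
```

View pics/w48b.png

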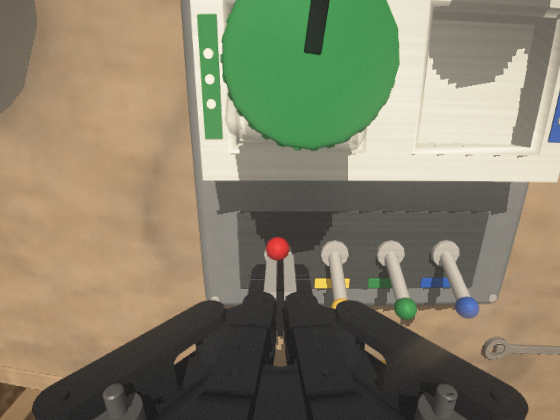

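Emit:
arm_command(targets="-8 0 0 0 0 0; -12 0 0 0 0 0; -15 0 0 0 0 0; 0 0 0 0 0 0; 0 0 0 0 0 0")

```text
clock: 63.1
position: [0.4151, -0.0458, 0.0337]
ee_rot: [0.999, -0.053, -0.001, -0.0]
ft_force: [0.1, 0.4, -0.9]
grip_width: -0.001
```

```bash
cat > tg.py <<'E'
from h import *
from sh2w import w
import sys
o=st(); print(np.round(o['torque'],2)); c=shot("wrist",sys.argv[1])
b=[(*w(-119.7,y),.0616) for y in (51,17,-17,-51)]
print("on",proj(c,b).round(1).tolist())
b=[(*w(-154.3,y),.0616) for y in (51,17,-17,-51)]
print("off",proj(c,b).round(1).tolist())
E
python3 tg.py w49.png
```

```text
t 63.1 pos [ 0.4151 -0.0458  0.0337] q [ 9.986e-01 -5.260e-02 -1.000e-03 -1.000e-04] F [ 0.1  0.4 -0.9] g -0.1 j [-0.035  0.073  0.037  2.174 -0.004  0.897 -1.672]
[ 0.   -0.    0.03]
on [[278.3, 188.0], [351.3, 187.6], [423.0, 187.6], [492.1, 187.7]]
off [[278.7, 255.2], [346.4, 254.9], [413.3, 254.2], [477.9, 253.5]]
```

View pics/w49.png

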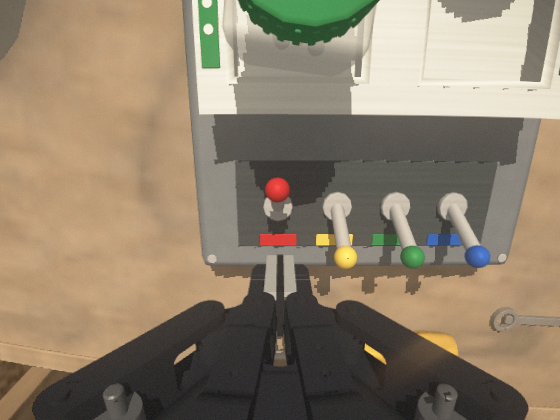

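Emit:
arm_command(targets="-14 0 0 0 0 0; 0 17 0 0 0 0; 0 17 0 0 0 0; 0 0 0 0 0 0; 0 0 0 0 0 0")

```text
clock: 63.78
position: [0.397, -0.0776, 0.0334]
ee_rot: [0.999, -0.052, -0.002, -0.0]
ft_force: [0.5, 0.2, 0.1]
grip_width: -0.002
```

```bash
python3 tg.py w50.png; python3 plan.py 0.4395 -0.0826 0.0335 -5.9
```

```text
t 63.775 pos [ 0.397  -0.0776  0.0334] q [ 9.986e-01 -5.250e-02 -1.500e-03 -2.000e-04] F [0.5 0.2 0.1] g -0.1 j [ 0.008  0.045  0.073  2.205 -0.004  0.895 -1.592]
[-0.07 -0.04  0.  ]
on [[204.1, 156.6], [279.6, 155.9], [355.0, 155.9], [429.0, 156.2]]
off [[209.8, 228.1], [279.8, 228.0], [349.9, 227.5], [418.8, 227.2]]
t 63.825 pos [ 0.3971 -0.0775  0.0335] q [ 9.986e-01 -5.220e-02 -1.500e-03 -1.000e-04] F [-0.6  0.3 -0.3] g -0.0 j [ 0.008  0.045  0.073  2.205 -0.004  0.895 -1.591]
psi -5.99
42.7 0.7 -0.2 0 0.003 -0.001
```

View pics/w50.png

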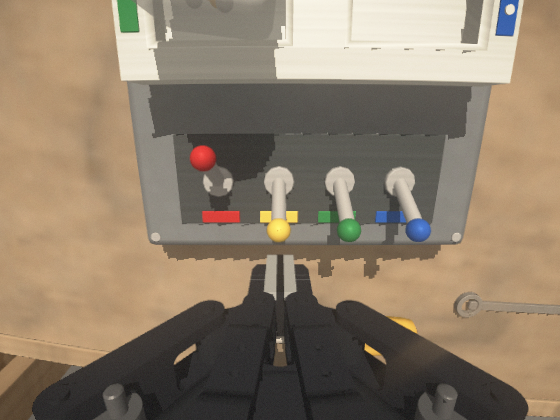

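Emit:
arm_command(targets="12 0 0 0 0 0; 12 0 0 0 0 0; 10 0.5 0 0 0 0; 8 0 0 0 0 0; 0 0 0 0 0 0")

```text
clock: 64.45
position: [0.4392, -0.0832, 0.0331]
ee_rot: [0.999, -0.053, -0.002, 0.0]
ft_force: [0.3, -0.1, -0.6]
grip_width: 0.001
```

Emit:
arm_command(targets="1 0 0 0 0 0; 0 0 0 0 0 0")

```text
clock: 64.7
position: [0.4397, -0.0832, 0.0333]
ee_rot: [0.999, -0.053, -0.002, -0.0]
ft_force: [-0.3, -0.1, -0.3]
grip_width: 0.0
```

Emit:
arm_command(targets="1.5 0 0 0 0 0; 0 0 0 0 0 0; 0 0 0 0 0 0")

```text
clock: 65.08
position: [0.4401, -0.0833, 0.0331]
ee_rot: [0.999, -0.053, -0.003, -0.0]
ft_force: [-6.3, 0.7, 2.7]
grip_width: -0.001
```

Contact with the end stop (6 N). Now I'll back off, shift to green, and look.

Emit:
arm_command(targets="-14 0 0 0 0 0; -15 0 0 0 0 0; -15 0 0 0 0 0; 0 17 0 0 0 0; 0 17 0 0 0 0")

```text
clock: 65.7
position: [0.3934, -0.1127, 0.0337]
ee_rot: [0.999, -0.052, -0.001, -0.0]
ft_force: [0.1, -0.0, -0.3]
grip_width: -0.003
```

Emit:
arm_command(targets="0 0 0 0 0 0; 0 0 0 0 0 0")

```text
clock: 65.95
position: [0.3939, -0.1119, 0.0335]
ee_rot: [0.999, -0.052, -0.001, -0.0]
ft_force: [0.5, 0.9, 0.3]
grip_width: 0.001
```

```bash
python3 tg.py w51.png
```

```text
t 65.95 pos [ 0.3939 -0.1119  0.0335] q [ 9.986e-01 -5.240e-02 -1.400e-03 -2.000e-04] F [0.5 0.9 0.3] g 0.1 j [ 0.054  0.054  0.114  2.195 -0.008  0.895 -1.503]
[-0.02  0.    0.02]
on [[129.4, 158.3], [203.3, 157.4], [278.5, 157.0], [353.7, 156.9]]
off [[140.2, 229.0], [208.9, 229.0], [278.9, 228.6], [348.8, 228.4]]
```

View pics/w51.png

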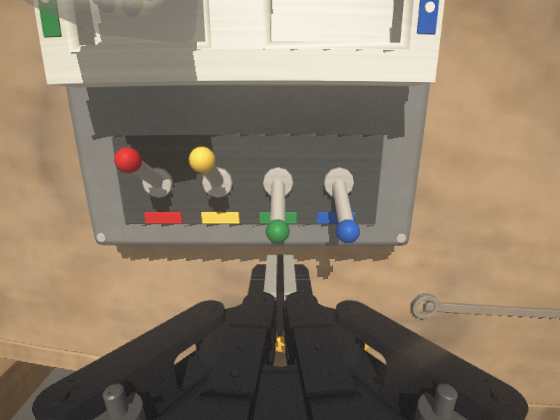

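Emit:
arm_command(targets="12 0 0 0 0 0; 12 0 0 0 0 0; 10 0 0 0 0 0; 8 0 0 0 0 0; 0 0 0 0 0 0")

```text
clock: 66.62
position: [0.4359, -0.117, 0.033]
ee_rot: [0.999, -0.053, -0.002, -0.0]
ft_force: [-1.0, 0.4, -0.3]
grip_width: -0.002
```

Emit:
arm_command(targets="1.5 0 0 0 0 0; 0 0 0 0 0 0; 0 0 0 0 0 0")

```text
clock: 67.0
position: [0.4363, -0.1171, 0.033]
ee_rot: [0.999, -0.053, -0.002, -0.0]
ft_force: [-5.2, 0.9, 0.0]
grip_width: -0.0
```

Emit:
arm_command(targets="0.5 0 0 0 0 0; 0 0 0 0 0 0; -15 0 0 0 0 0; -15 0 0 0 0 0; -10 0 -20 0 0 0")

```text
clock: 67.62
position: [0.3959, -0.1128, 0.0528]
ee_rot: [0.999, -0.053, -0.002, -0.0]
ft_force: [-0.0, -0.5, 0.5]
grip_width: 0.006
```

Emit:
arm_command(targets="0 0 -50 0 0 0; 0 0 -50 0 0 0; 0 0 -40 0 0 0; 0 0 0 0 0 0; 0 0 0 0 0 0")

```text
clock: 68.25
position: [0.3979, -0.113, 0.1929]
ee_rot: [0.999, -0.053, -0.001, -0.0]
ft_force: [-0.5, 0.9, -0.6]
grip_width: -0.003
```

```bash
python3 tg.py w52.png; python3 -c "
from h import *
c=shot('top','t52.png'); cv2.imwrite('pics/t52z.png',cv2.resize(c['frame'][100:250,210:345],None,fx=4,fy=4,interpolation=cv2.INTER_CUBIC)[:,:,::-1])
c=shot('scene','s52.png')"
```

```text
t 68.25 pos [ 0.3979 -0.113   0.1929] q [ 9.986e-01 -5.260e-02 -1.400e-03 -1.000e-04] F [-0.5  0.9 -0.6] g -0.2 j [ 0.047 -0.133  0.109  2.002  0.015  1.275 -1.525]
[-0.02  0.    0.04]
on [[207.4, 138.2], [242.8, 137.8], [278.3, 137.6], [313.9, 137.6]]
off [[210.0, 173.7], [244.1, 173.6], [278.6, 173.3], [312.9, 173.2]]
```

View pics/w52.png

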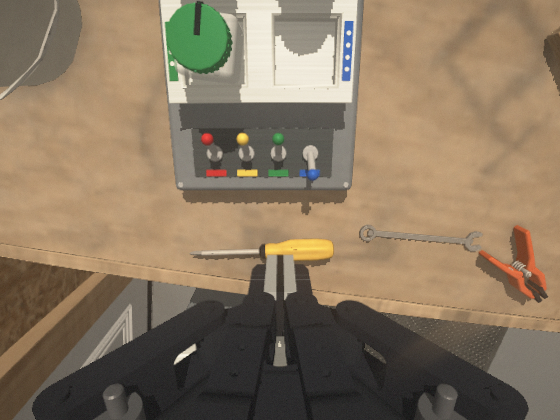

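View pics/t52z.png

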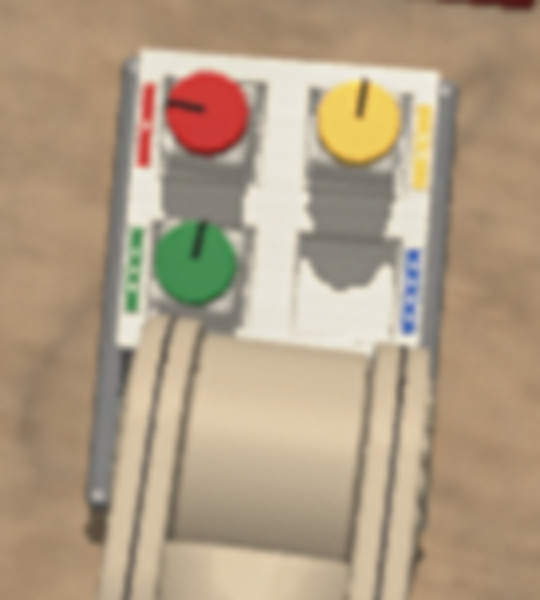

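View pics/s52.png

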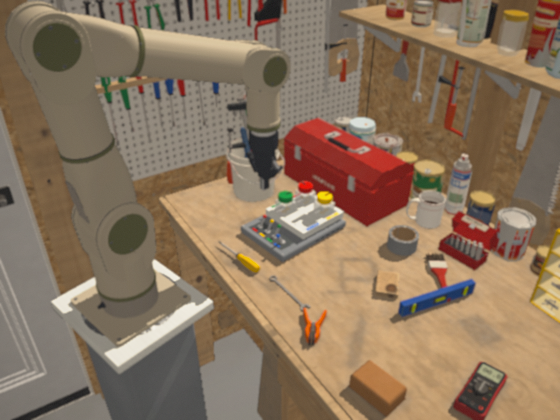

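```bash
python3 -c "
from h import *
c=shot('scene'); cv2.imwrite('pics/s53z.png',cv2.resize(c['frame'][170:265,235:355],None,fx=6,fy=6,interpolation=cv2.INTER_CUBIC)[:,:,::-1])
from sh2w import w
for n,b in dict(red=(42,42),yellow=(42,-42),green=(-42,42)).items():
    print(n,((proj(c,[(*w(*b),.113)])[0]-[235,170]+.5)*6).round())"
```

```text
red [426.  89.]
yellow [540. 153.]
green [307. 146.]
```

View pics/s53z.png

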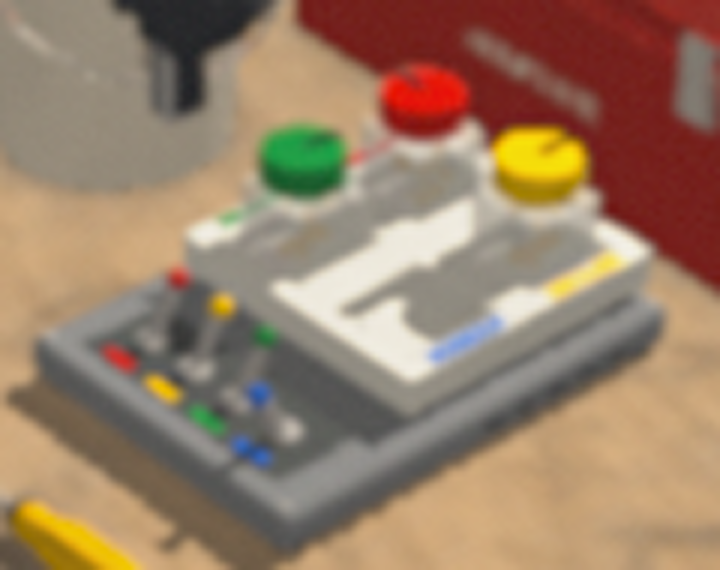

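```bash
python3 -c "
from workcell import manip
print(manip.hand_in())"
```

```text
the job is handed in; nothing more can be done
None
```

The three jars on the bench went into their bays in pip order (red, yellow, green); there was no blue jar. I screwed each cap clockwise to its stop, then flipped the red, yellow and green toggles on, left blue off, and handed in at about 68 s.

**Final checks:**
- **Jars down:** each jar touched the bay floor at the expected height. In the last scene picture all three cap tops lie within about 1 pixel of where a fully seated jar's should be.
- **Caps tight:** the turning torque rose to about 0.3 (green), 0.6 (red) and 0.45 N m (yellow) against 0.06 N m of friction, so each was against its stop. For yellow and green the line over the mark showed clearly in close-up. Red's mark was out of the final close-up, but line and mark looked aligned from above after release.
- **Toggles:** the red and yellow balls matched their computed on positions, and green sits level with them. Blue is still in its off position.
- **Bench:** the offcut and wrench look unmoved. I saw no jar knocked aside at any point.

**What disagreed or fell short:**
- The fingertips turned out to sit about 20–27 mm behind the TCP, not 8 mm ahead as stated. My intended body grips were therefore cap grips, and my first try at green's cap closed above it and had to be repeated lower.
- The jars turned a few degrees inside their bays while the caps were being tightened.
- The push on the red toggle reached about 23 N along the push (about 29 N in all) at its end stop.

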